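# Load a sensor cartridge into a bench water analyser

### The arm

A 6-joint arm with a two-finger parallel gripper is mounted at the origin on the work surface. World frame = base frame: x ahead of the robot, y to its left, z up, the work surface at z = 0. Lengths are in m, angles in rad, forces in N, time in s.
With the tool pointing down it reaches from about 0.425 to 0.95 m from the base axis. Payload 3.5 kg.
Tool frame: the origin (TCP) lies on the centre line of the jaws, within the pads' length; the fingertips stand 25 mm ahead of it and the grasp point (between the pads) lies 6 mm ahead of it; y points along the fingers, z is the direction in which the jaws open and shut, and the axes are right-handed (so a half turn about y gives the same grasp; the last joint's range is limited). The gripper opens to 85 mm and grips with 20 to 120 N. Pads are 22 mm wide; open, the fingers measure 114 mm over their backs; the gripper's body (76 mm by 85 mm) begins 54 mm behind the grasp point. The pads swing forward as they close: fully open they stand 13 mm farther back than shut.
Start: joints at [1.184, 0.286, 1.577, -0, 1.279, -0.15], TCP at [0.158, 0.656, 0.231] pointing down, gripper open.
Joint ranges: [-2.77, 2.77], [-0.9, 2.22], [0.21, 2.48], [-1.53, 4.67], [0.24, 2.81], [-2.84, 2.84]. Speed limits (rad/s): [2.79, 2.79, 3.14, 3.14, 3.14, 3.14].

### API

Orientations are given as a unit quaternion [x, y, z, w].
In Python, from plant import ctrl gives the robot as it stands.
- The arm moves only by the tool arm_command, never from a script. Its argument "steps" is a list of rows, each an object with "hand": the opening, from 0 (shut) to 1 (fully open); "travel": the shift along the tool's x, y, z in units of 0.3 m (1.0 is 0.3 m), a list of three; "rotation": the turn, a rotation vector about the tool's x, y, z in units of 30 degrees (1.0 is 30 degrees), a list of three. A call has 1 to 20 rows; each row shifts and turns the pose as measured when the row begins, along the tool's axes as they then stand; what a row does not reach is not made up. A row lasts 1/8 s, in which the tool goes at most 62.5 mm and 10.7 degrees, less where a joint would pass 70% of its speed; a pose out of reach is approached as far as the arm can. A call with a number of a shift or a turn outside -1 to 1 is refused whole. A call with a gripper value outside its range is refused whole. The fingers move at their own pace and stop on an object; "grip_force" is the grip in N (left out, the last holds). Time passes only in rows, so rows that do not move let the fingers close. It gives the time, the measured TCP pose, the force and the opening at its end, in the units of the state.
- ctrl.get_state(): the state, without advancing time (a new reading comes with each control period).
- ctrl.read_camera(name): name is "scene" or "top" or "wrist"; returns (picture, depth): 420x560x3 uint8, blue, green, red; 420x560 float32, m along the optical axis (not along the pixel's ray), 0 where there is no reading.
- ctrl.camera_params(name): a dict with "fx", "fy", "cx", "cy" (pixels), "distortion" ([k1, k2, p1, p2, k3] as OpenCV has them; the pictures are not rectified), "extrinsics" (4x4, takes a point from camera to world coordinates); the wrist camera has in their place "tool_from_camera" (4x4, takes a point from camera to tool coordinates, whose origin is the TCP and whose axes are the tool frame's). Camera axes: x right, y down, z forward; pixel columns grow to the right and rows downward; lengths in m; the calibration is good to about 2 mm. A picture is of the moment at which its call begins: read the wrist's pose just before it. camera_params takes no time and is no camera call.
- ctrl.sign_off(): hands the job in, once; it reports no verdict.
Trained networks look in the newest picture that a camera, given by its name, has taken for a name from the list of things; names that differ only in an ending like _2 or _b are one class to them, and where a whole thing is asked for, a point or a joint stands for the part that bears it (a point fixed in the world has none). Each returns a list of dicts, best first, with "score" (0 to 1); they miss things now and then, are a little off and sometimes report something else, mostly with a low value. They report only what shows in the picture. A call takes as long as a camera call. They do not tell look-alikes from the thing itself.
- ctrl.masks_of(camera, thing): "region" (420x560 bool, what is visible of it) and "at" ([column, row] in pixels, amid what is visible of it).
The state is a dict: "time": time; "qpos": joint angles; "dq": joint speeds; "joint_efforts": joint torques, N m; "eef_pos": TCP position; "tcp_rot": TCP orientation; "contact_force": force on the tool from outside, world axes, zero at the start; "wrist_torque": the same for the moment, N m; "opening": opening from 0.0 (shut) to 1.0 (fully open).
Only numpy, scipy, OpenCV 4.12 (cv2) and the standard library are available. Lean on these libraries where they do the work, as an engineer would, in place of code of your own. Each camera call takes 0.05 s, during which the arm holds its last target.

### The job

Load the yellow sensor cartridge into the analyser: take it from the tray, set it down in the cradle with its ribbed face towards the handle side, and let go. Then swing the clamp over it and press the crossbar down, firmly but without forcing it, until the orange catch snaps over and the clamp stays shut by itself with the cartridge fully home. Leave the used cartridge and the other things on the bench where they are.

Things in the scene. Friction and masses are not known exactly. Their poses are not given: they have to be found in the camera images.
- fresh_mid (a point): Centre, half-way up, of the yellow cartridge to load: upright block 44 (its x) x 36 (its y) x 64 mm, about 110 g, standing in the tray. A dark key rib 10 mm wide stands 4 mm out of its -x face, from the foot up to 50 mm; dark band round it at 44 mm. Grip it across the 36 mm (along its y), 10 to 20 mm below its top, so that the fingertips clear the cradle. z up.
- used_mid (a point): Centre of the grey used cartridge, same shape and size as the yellow one, standing in the other half of the tray; leave it alone.
- tray: White shallow tray 130 (x) x 200 (y) mm, walls 12 mm high, floor 4 mm thick, fixed; origin at the centre of its underside. The two cartridges stand in it about 90 mm apart along its y.
- analyser: Bench analyser, fixed. Origin: on the bench, below the cradle's centre; x runs from the handle side to the clamp's hinge, y left, z up. Deck 30 mm high, x -72 to 118, y -240 to 95 mm; console up to 105 mm high at y below -65 mm. The clamp's hinge axis lies along y at x 66, z 115 mm, between pedestals 127 mm high (y +-33 to +-43).
- cradle_mouth (a point): Cradle's mouth, centre, nominally z 67 mm in the analyser. Pocket 47 (x) x 39 (y) mm, 1.5 mm clear round the cartridge; walls 6 mm thick, straight to z 62, then lips flaring out to z 67. A 14 mm slot in its -x wall takes the rib: the cartridge enters only with its x along the analyser's. The insert (cradle, ports, catch) is set by levelling screws: its true height is up to 3.5 mm off.
- seat (a point): Top of the sprung port block on the pocket's floor, nominally z 43 mm in the analyser (truly up to 3.5 mm higher or lower, as the mouth; this point does not move). It gives way at 10 N, then 3 N per mm. Set down by hand the cartridge rests on it, centre 32 mm above it; the clamp drives it about 8 mm further down. It bottoms hard right after that, and over 60 N then crushes the cartridge.
- clamp_bar (a point): Middle of the clamp's teal crossbar: round, 14 mm thick, 80 mm long along the analyser's y, 160 mm from the hinge (level: analyser x -94, z 115 mm). It can be straddled or pinched from above between the side plates (52 mm clear), pushed from behind, and pressed from on top. Closing takes 5 to 14 N on it; once bottomed the push climbs steeply, and 25 N or more crushes the cartridge.
- clamp (a joint): Clamp angle, rad: 0 = level, about 1.6 = upright, up to 1.95. Stiff hinge (0.25 N m): it stays where left. A roller 66 mm from the hinge meets the cartridge at 0.05-0.16 and presses it home; the catch snaps over the roller's axle some 0.12 lower, at about -0.08 to 0.04 as the insert is set: to be felt. Short of it the clamp springs up again; just past it the ports bottom.
- catch_foot (a point): Foot (pivot) of the orange spring catch, left of the cradle: analyser x 0, y 64, z 43 mm nominally. The catch is 16 mm wide along x, reaches from y 61 to 76 mm and up to z 134 mm. Its nose points to the cradle; a lug on the left end of the roller's axle pushes it aside on the way down (from about 0.3 rad), then it springs back over the lug by itself. Leave it alone.
- beaker: Glass beaker, 76 mm wide, 105 mm high, origin at the centre of its foot; leave it alone.
- washbottle: White wash bottle with red band, 72 mm wide, 190 mm high, origin at the centre of its foot; leave it alone.
- buffer: Small buffer jar with green cap, 40 mm wide, 75 mm high, origin at the centre of its foot; leave it alone.
- meter: Yellow hand-held meter lying on the bench, 190 by 92 by 36 mm, origin at the centre of its underside; leave it alone.
- marker: Grey marker pen lying on the bench, 130 mm long, 13 mm thick; leave it alone.
Not all that is in view belongs to the job. Of the things that look like the part that bears fresh_mid, the largest one is meant.

How it is judged:
On the way, in this order (a step that is already met when the one before it is completed fails the run):
1. the yellow cartridge stands in the cradle, let go, with the clamp still open (z of fresh_mid in the frame of analyser below 0.081 m and x of fresh_mid in the frame of analyser between -0.004 and 0.004 m and y of fresh_mid in the frame of analyser between -0.004 and 0.004 m and angle between fresh_mid's own z axis and vertical below 0.08 rad and value of joint clamp above 0.5 rad and contact force between the fingers and fresh below 0.3 N), for 0.2 s.
2. the clamp is pressed down on the cartridge (value of joint clamp below 0.055 rad and contact force between fresh and anything else above 35 N), for 0.1 s.
At the end, for the whole second after the job is handed in: The clamp stays shut by itself (joint below 0.055 rad) and holds the yellow cartridge pressed home (forces of clamp and ports on it add up to over 35 N; its centre below 72.5 mm over the analyser's underside), upright within 0.05 rad and within 4 mm of the cradle's centre line (all of step 2 and z of fresh_mid in the frame of analyser below 0.0725 m and x of fresh_mid in the frame of analyser between -0.004 and 0.004 m and y of fresh_mid in the frame of analyser between -0.004 and 0.004 m and angle between fresh_mid's own z axis and vertical below 0.05 rad); the robot touches nothing.
It fails at once if the cartridge is crushed in the clamp: forces on it add up to more than 120 N (60 N from the roller above and 60 N from the ports below) (contact force between fresh and anything else above 120 N and value of joint clamp below 0.5 rad).
It fails at once if the used cartridge is moved by more than 20 mm (distance of used_mid from where it was at the start of the episode above 0.02 m).
It fails at once if another thing on the bench is moved by more than 30 mm (distance of any of beaker, washbottle, buffer, meter, marker from where it was at the start of the episode above 0.03 m).
It also fails if it takes over 72 s, if anything falls off the work surface, if the arm or the gripper's body presses on something with over 40 N, if the wrist force passes 120 N, or if a joint passes its speed limit or range.

## Working session

There is one attempt and no reset: what is moved stays moved. The work goes in short steps, Python scripts to look and compute and a tool call to move; the robot and the scene stay as the last step left them, time stands still between calls to the robot, and variables do not carry over. Pictures are saved under pics/ and viewed, and the job is handed in when it is done.

Besides the shell and the picture viewer there is one more tool, called after ">>>" as name(argument=value, ...), one argument or row to a line, values as JSON. arm_command: Moves the arm, as the interface text tells. Shifts and turns lie within -1 to 1; 1 stands for 0.3 m of shift or 30 degrees of turn. Its arguments: {"type":"object","properties":{"steps":{"type":"array","items":{"type":"object","properties":{"hand":{"type":"number"},"travel":{"type":"array","items":{"type":"number","minimum":-1,"maximum":1}},"rotation":{"type":"array","items":{"type":"number","minimum":-1,"maximum":1}}}}},"grip_force":{"type":"number"}},"required":["steps"]}

```bash
ls; mkdir -p pics
python3 - <<'E'
from plant import ctrl
import cv2,numpy as np
print(ctrl.get_state())
for n in ["scene","top","wrist"]:
    im,d=ctrl.read_camera(n); cv2.imwrite(f"pics/{n}0.png",im); np.save(f"pics/{n}0d.npy",d)
    print(n,ctrl.camera_params(n))
E
```

```text
pics
{'time': 0.0, 'qpos': array([ 1.18403430e+00,  2.87200136e-01,  1.57817637e+00, -1.62163879e-05,
        1.27858050e+00, -1.49994765e-01]), 'dq': array([-6.49440939e-05,  9.18882154e-04, -5.91129804e-04, -4.99034582e-04,
        1.25000681e-03, -2.32266803e-04]), 'joint_efforts': array([-1.55388141e-03, -4.05969357e+01, -2.92630541e+01, -2.73816586e-04,
        5.95292149e-03, -1.39010535e-05]), 'eef_pos': array([0.15805086, 0.65556229, 0.22922453]), 'tcp_rot': array([ 0.70296479, -0.08372914,  0.0832964 , -0.70134988]), 'contact_force': array([ 0.24253328,  0.30584723, -0.40562802]), 'wrist_torque': array([-0.03337778,  0.02778063,  0.02139415]), 'opening': 0.9991652361613371}
scene {'fx': 485.14029027937204, 'fy': 485.14029027937204, 'cx': 272.9673919899174, 'cy': 212.77491197471863, 'distortion': array([0.02585186, 0.        , 0.        , 0.        , 0.        ]), 'extrinsics': array([[-4.29628484e-01,  6.93766789e-01, -5.78019902e-01,
         1.26429948e+00],
       [ 9.03005384e-01,  3.29509366e-01, -2.75689780e-01,
         3.73959375e-01],
       [-8.01441772e-04, -6.403
[... 455 characters left out ...]
24,  0.00685667],
       [-0.02474776, -0.15975186, -0.98684694,  1.28040493],
       [ 0.        ,  0.        ,  0.        ,  1.        ]])}
wrist {'fx': 355.1119428256391, 'fy': 355.1119428256391, 'cx': 275.32380514332556, 'cy': 205.66589490289297, 'distortion': array([-0.01821927,  0.        ,  0.        ,  0.        ,  0.        ]), 'tool_from_camera': array([[-6.47025137e-04,  9.60317722e-01,  2.78907607e-01,
        -7.15120465e-02],
       [-2.09799378e-04, -2.78907790e-01,  9.60317864e-01,
        -1.43304375e-01],
       [ 9.99999769e-01,  5.62835155e-04,  3.81934412e-04,
         1.23556026e-04],
       [ 0.00000000e+00,  0.00000000e+00,  0.00000000e+00,
         1.00000000e+00]])}
```

View pics/scene0.png

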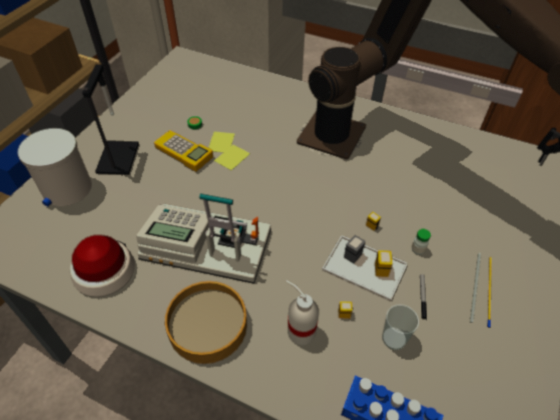

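View pics/top0.png

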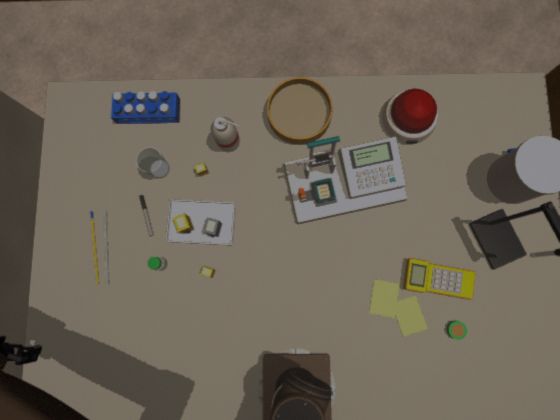

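View pics/wrist0.png

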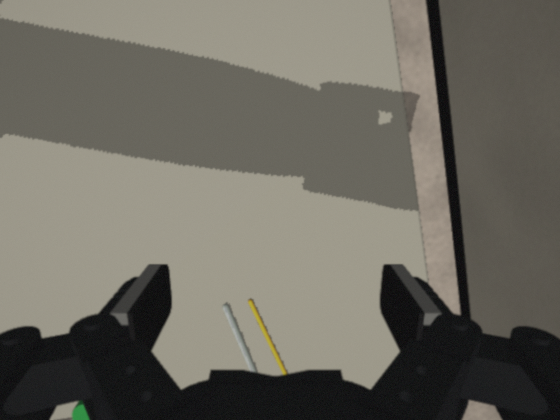

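The top view shows the yellow cartridge at (182,223) and the grey one at (212,227) in the tray. The cradle is at (323,190) and the upright teal bar at (323,142). Two small yellow decoys lie outside the tray.

```bash
cat > h.py <<'E'
from plant import ctrl
import cv2,numpy as np
from scipy.spatial.transform import Rotation as R
def ext(n,st=None):
    p=ctrl.camera_params(n)
    if n!="wrist": return p,p["extrinsics"]
    T=np.eye(4);T[:3,:3]=R.from_quat(st["tcp_rot"]).as_matrix();T[:3,3]=st["eef_pos"]
    return p,T@p["tool_from_camera"]
def rays(n,px,st=None):
    p,E=ext(n,st);K=np.array([[p["fx"],0,p["cx"]],[0,p["fy"],p["cy"]],[0,0,1]])
    u=cv2.undistortPoints(np.asarray(px,float).reshape(-1,1,2),K,p["distortion"]).reshape(-1,2)
    return np.c_[u,np.ones(len(u))],E
def cloud(n,d,st=None):
    v,u=np.mgrid[:420,:560]
    r,E=rays(n,np.c_[u.ravel(),v.ravel()],st)
    P=(r*d.reshape(-1,1))@E[:3,:3].T+E[:3,3]
    P[d.ravel()==0]=np.nan
    return P.reshape(420,560,3)
def onz(n,px,z,st=None):
    r,E=rays(n,px,st);D=r@E[:3,:3].T;o=E[:3,3]
    return o+D*((z-o[2])/D[:,2])[:,None]
def proj(n,P,st=None):
    p,E=ext(n,st);K=np.array([[p["fx"],0,p["cx"]],[0,p["fy"],p["cy"]],[0,0,1]])
    Ei=np.linalg.inv(E);rv=cv2.Rodrigues(Ei[:3,:3])[0]
    return cv2.projectPoints(np.asarray(P,float).reshape(-1,1,3),rv,Ei[:3,3],K,p["distortion"])[0].reshape(-1,2)
E
python3 - <<'E'
from h import *
for n in ["top","scene"]:
    C=cloud(n,np.load(f"pics/{n}0d.npy"))
    for t in ["fresh_mid","used_mid","tray","analyser","cradle_mouth","clamp_bar","catch_foot","beaker","buffer","marker","washbottle"]:
        for m in ctrl.masks_of(n,t)[:3]:
            g=m["region"]; P=C[g]; P=P[~np.isnan(P[:,0])]
            if len(P): print(n,t,round(m["score"],2),np.round(m["at"]),g.sum(),"med",np.median(P,0).round(3),"lo",np.percentile(P,3,0).round(3),"hi",np.percentile(P,97,0).round(3))
E
```

```text
top fresh_mid 0.69 [182. 224.] 297 med [0.467 0.321 0.065] lo [0.444 0.305 0.008] hi [0.491 0.346 0.071]
top fresh_mid 0.68 [323. 149.] 579 med [ 0.629 -0.071  0.193] lo [ 0.613 -0.105  0.028] hi [ 0.654 -0.035  0.282]
top fresh_mid 0.66 [206. 271.] 101 med [0.327 0.252 0.044] lo [0.316 0.239 0.012] hi [0.339 0.27  0.049]
top used_mid 0.48 [214. 224.] 264 med [0.455 0.236 0.066] lo [0.433 0.221 0.004] hi [0.478 0.257 0.071]
top tray 0.78 [199. 220.] 2164 med [0.487 0.283 0.004] lo [ 0.417  0.189 -0.002] hi [0.539 0.379 0.012]
top analyser 0.97 [348. 177.] 6993 med [ 0.602 -0.16   0.064] lo [ 0.492 -0.306  0.02 ] hi [0.683 0.005 0.237]
top cradle_mouth 0.88 [349. 177.] 6991 med [ 0.602 -0.16   0.064] lo [ 0.492 -0.304  0.017] hi [0.683 0.005 0.237]
top clamp_bar 0.82 [318. 150.] 572 med [ 0.63  -0.073  0.193] lo [ 0.614 -0.104  0.027] hi [ 0.655 -0.038  0.282]
top catch_foot 0.96 [350. 176.] 7064 med [ 0.603 -0.16   0.064] lo [ 0.492 -0.306  0.012] hi [0.686 0.005 0.247]
top beaker 0.72 [150. 157.] 719 med [0.654 0.427 0.06 ] lo [0.614 0.382 0.001] hi [0.681 0.451 0.105]
top buffer 0.
[... 1344 characters left out ...]
0.142  0.063] lo [ 0.509 -0.297  0.007] hi [0.715 0.007 0.26 ]
scene catch_foot 0.32 [185. 149.] 1308 med [ 0.318 -0.407  0.031] lo [ 0.261 -0.51   0.004] hi [ 0.363 -0.323  0.039]
scene beaker 0.57 [401. 327.] 1203 med [0.637 0.415 0.064] lo [0.618 0.383 0.004] hi [0.687 0.446 0.104]
scene buffer 0.67 [422. 298.] 265 med [0.518 0.451 0.01 ] lo [ 0.448  0.43  -0.003] hi [0.566 0.471 0.015]
scene buffer 0.6 [419. 241.] 344 med [0.369 0.398 0.05 ] lo [0.343 0.381 0.008] hi [0.377 0.416 0.077]
scene buffer 0.29 [380. 260.] 421 med [0.486 0.327 0.059] lo [0.454 0.304 0.009] hi [0.498 0.348 0.071]
scene marker 0.57 [424. 298.] 231 med [0.51 0.45 0.01] lo [0.447 0.429 0.004] hi [0.566 0.468 0.015]
```

Run:
```python
from h import *
s=ctrl.get_state();print(R.from_quat(s["tcp_rot"]).as_matrix().round(3))
a=cv2.imread("pics/scene0.png")[220:300,320:440];b=cv2.imread("pics/scene0.png")[185:285,130:280]
c=cv2.imread("pics/top0.png")[195:250,150:250];d=cv2.imread("pics/top0.png")[130:225,275:415]
f=lambda x:cv2.resize(x,(400,300),interpolation=cv2.INTER_CUBIC)
cv2.imwrite("pics/z1.png",np.vstack([np.hstack([f(a),f(b)]),np.hstack([f(c),f(d)])]))
```

```text
[[ 0.972 -0.     0.235]
 [-0.235 -0.     0.972]
 [-0.    -1.    -0.   ]]
```

View pics/z1.png

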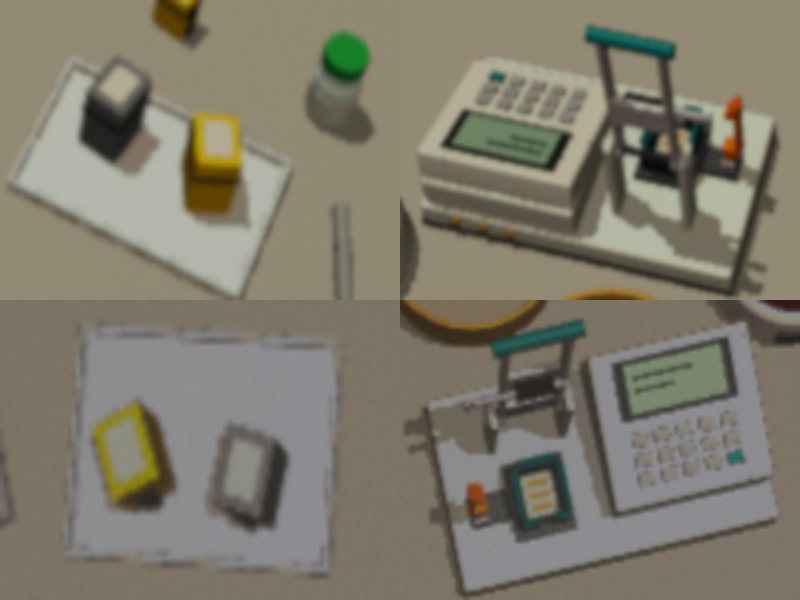

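```bash
cat >> h.py <<'E'
def down(yaw):
    # tool y down, tool x at given yaw (rad) in world
    c,s_=np.cos(yaw),np.sin(yaw)
    return np.c_[[c,s_,0],[0,0,-1],[-s_,c,0]]
def plan(p,yaw,vmax=0.055,n=None,Rt=None):
    s=ctrl.get_state();R0=R.from_quat(s["tcp_rot"]);p0=np.array(s["eef_pos"]);Rg=R.from_matrix(down(yaw) if Rt is None else Rt)
    rv=(R0.inv()*Rg).as_rotvec();p=np.array(p,float)
    N=n or int(max(1,np.ceil(np.linalg.norm(p-p0)/vmax),np.ceil(np.degrees(np.linalg.norm(rv))/9.5)))
    print("N",N,"from",p0.round(4),"yaw0",np.degrees(np.arctan2(R0.as_matrix()[1,0],R0.as_matrix()[0,0])).round(2))
    for i in range(N):
        Ri=R0*R.from_rotvec(rv*i/N)
        print('{"travel":',list((Ri.inv().apply((p-p0)/N)/0.3).round(4)),',"rotation":',list((np.degrees(rv/N)/30).round(3)),'}')
E
python3 -c "
from h import *
plan([0.445,0.315,0.19],np.radians(20))"
```

```text
N 9 from [0.1583 0.6562 0.2306] yaw0 -13.57
{"travel": [np.float64(0.1329), np.float64(0.015), np.float64(-0.0979)] ,"rotation": [np.float64(0.0), np.float64(-0.124), np.float64(-0.0)] }
{"travel": [np.float64(0.1262), np.float64(0.015), np.float64(-0.1064)] ,"rotation": [np.float64(0.0), np.float64(-0.124), np.float64(-0.0)] }
{"travel": [np.float64(0.119), np.float64(0.015), np.float64(-0.1143)] ,"rotation": [np.float64(0.0), np.float64(-0.124), np.float64(-0.0)] }
{"travel": [np.float64(0.1113), np.float64(0.015), np.float64(-0.1218)] ,"rotation": [np.float64(0.0), np.float64(-0.124), np.float64(-0.0)] }
{"travel": [np.float64(0.1032), np.float64(0.015), np.float64(-0.1288)] ,"rotation": [np.float64(0.0), np.float64(-0.124), np.float64(-0.0)] }
{"travel": [np.float64(0.0946), np.float64(0.015), np.float64(-0.1353)] ,"rotation": [np.float64(0.0), np.float64(-0.124), np.float64(-0.0)] }
{"travel": [np.float64(0.0856), np.float64(0.015), np.float64(-0.1411)] ,"rotation": [np.float64(0.0), np.float64(-0.124), np.float64(-0.0)] }
{"travel": [np.float64(0.0762), np.float64(0.015), np.float64(-0.1464)] ,"rotation": [np.float64(0.0), np.float64(-0.124), np.float64(-0.0)] }
{"travel": [np.float64(0.0665), np.float64(0.015), np.float64(-0.151)] ,"rotation": [np.float64(0.0), np.float64(-0.124), np.float64(-0.0)] }
```

>>> arm_command(
  steps=[
    {"hand": 1,"travel": [0.133,0.015,-0.098],"rotation": [0,-0.124,0]},
    {"hand": 1,"travel": [0.126,0.015,-0.106],"rotation": [0,-0.124,0]},
    {"hand": 1,"travel": [0.119,0.015,-0.114],"rotation": [0,-0.124,0]},
    {"hand": 1,"travel": [0.111,0.015,-0.122],"rotation": [0,-0.124,0]},
    {"hand": 1,"travel": [0.103,0.015,-0.129],"rotation": [0,-0.124,0]},
    {"hand": 1,"travel": [0.095,0.015,-0.135],"rotation": [0,-0.124,0]},
    {"hand": 1,"travel": [0.086,0.015,-0.141],"rotation": [0,-0.124,0]},
    {"hand": 1,"travel": [0.076,0.015,-0.146],"rotation": [0,-0.124,0]},
    {"hand": 1,"travel": [0.067,0.015,-0.151],"rotation": [0,-0.124,0]},
    {"hand": 1,"travel": [0,0,0]},
  ],
)

```text
$.steps[9]: bad value
```

Run:
```python
from h import *
s=ctrl.get_state();im,d=ctrl.read_camera("wrist");cv2.imwrite("pics/w1.png",im);np.savez("pics/w1.npz",d=d,p=s["eef_pos"],q=s["tcp_rot"])
print(s["time"],s["eef_pos"],R.from_quat(s["tcp_rot"]).as_matrix().round(3))
C=cloud("wrist",d,s)
for t in ["fresh_mid","used_mid"]:
  for m in ctrl.masks_of("wrist",t)[:3]:
    P=C[m["region"]];P=P[~np.isnan(P[:,0])]
    print(t,m["score"],m["at"],m["region"].sum())
    T=P[(P[:,2]>0.058)&(P[:,2]<.08)]
    if len(T)>50:
        r=cv2.minAreaRect((T[:,:2]*1000).astype(np.float32));print(r,np.median(T[:,2]))
```

```text
1.25 [0.15830499 0.65615315 0.2306109 ] [[ 0.972 -0.     0.235]
 [-0.235 -0.     0.972]
 [-0.    -1.    -0.   ]]
```

View pics/w1.png

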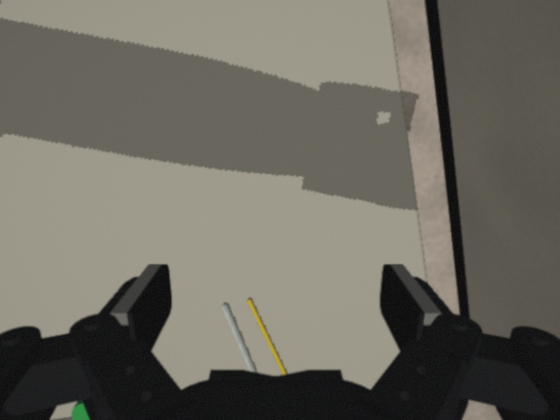

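>>> arm_command(
  steps=[
    {"hand": 1,"travel": [0.133,0.015,-0.098],"rotation": [0,-0.124,0]},
    {"hand": 1,"travel": [0.126,0.015,-0.106],"rotation": [0,-0.124,0]},
    {"hand": 1,"travel": [0.119,0.015,-0.114],"rotation": [0,-0.124,0]},
    {"hand": 1,"travel": [0.111,0.015,-0.122],"rotation": [0,-0.124,0]},
    {"hand": 1,"travel": [0.103,0.015,-0.129],"rotation": [0,-0.124,0]},
    {"hand": 1,"travel": [0.095,0.015,-0.135],"rotation": [0,-0.124,0]},
    {"hand": 1,"travel": [0.086,0.015,-0.141],"rotation": [0,-0.124,0]},
    {"hand": 1,"travel": [0.076,0.015,-0.146],"rotation": [0,-0.124,0]},
    {"hand": 1,"travel": [0.067,0.015,-0.151],"rotation": [0,-0.124,0]},
    {"hand": 1,"travel": [0,0,0],"rotation": [0,0,0]},
  ],
)

```text
time: 2.65
eef_pos: [0.4572, 0.3091, 0.1908]
tcp_rot: [-0.694, -0.132, 0.128, 0.696]
contact_force: [0.9, -0.1, -0.5]
opening: 0.997
```

Run:
```python
from h import *
s=ctrl.get_state();im,d=ctrl.read_camera("wrist");cv2.imwrite("pics/w2.png",im);np.savez("pics/w2.npz",d=d,p=s["eef_pos"],q=s["tcp_rot"])
print(s["time"],s["eef_pos"],R.from_quat(s["tcp_rot"]).as_matrix().round(3))
C=cloud("wrist",d,s)
for t in ["fresh_mid"]:
  for m in ctrl.masks_of("wrist",t)[:3]:
    P=C[m["region"]];P=P[~np.isnan(P[:,0])]
    print(t,m["score"],m["at"],m["region"].sum())
    T=P[(P[:,2]>0.058)&(P[:,2]<.08)]
    if len(T)>50:
        r=cv2.minAreaRect((T[:,:2]*1000).astype(np.float32));print(r,np.median(T[:,2]))
```

```text
2.65 [0.45722327 0.30908461 0.19081918] [[ 0.932  0.005 -0.361]
 [ 0.361  0.005  0.932]
 [ 0.007 -1.     0.003]]
fresh_mid 0.77 [287.7, 214.6] 3099
((470.55889892578125, 327.86065673828125), (44.28367614746094, 35.54179382324219), 21.39834213256836) 0.06807493842772272
fresh_mid 0.75 [268.8, 17.0] 1586
fresh_mid 0.61 [185.4, 337.6] 1719
```

View pics/w2.png

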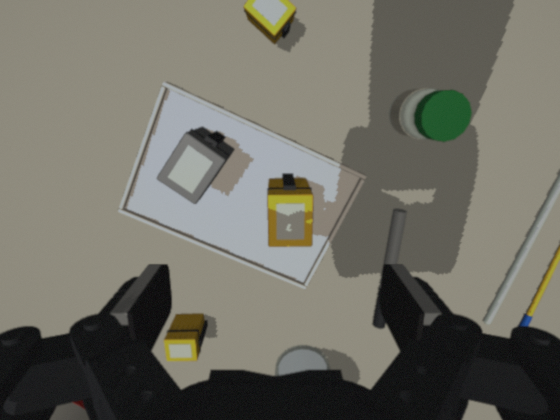

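The fresh cartridge is at (288,215), with its rib at (288,180) on the world −x side. Its centre is (0.4706, 0.3279), yaw 21.4°, and it measures 44x36.

```bash
python3 -c "
from h import *
plan([0.4706,0.3279,0.14],np.radians(21.4),n=2)"
```

```text
N 2 from [0.4556 0.3112 0.1911] yaw0 21.34
{"travel": [np.float64(0.0328), np.float64(0.0854), np.float64(0.0166)] ,"rotation": [np.float64(-0.003), np.float64(-0.001), np.float64(0.006)] }
{"travel": [np.float64(0.0331), np.float64(0.0853), np.float64(0.0167)] ,"rotation": [np.float64(-0.003), np.float64(-0.001), np.float64(0.006)] }
```

>>> arm_command(
  steps=[
    {"hand": 0.75,"travel": [0.033,0.085,0.017],"rotation": [0,0,0.006]},
    {"hand": 0.75,"travel": [0.033,0.085,0.017],"rotation": [-0.003,0,0.006]},
    {"hand": 0.75,"travel": [0,0,0],"rotation": [0,0,0]},
    {"hand": 0.75,"travel": [0,0,0],"rotation": [0,0,0]},
  ],
)

```text
time: 3.25
eef_pos: [0.4684, 0.3332, 0.1418]
tcp_rot: [-0.693, -0.134, 0.132, 0.696]
contact_force: [-0.4, 0.7, 0.4]
opening: 0.751
```

Run:
```python
from h import *
s=ctrl.get_state();im,d=ctrl.read_camera("wrist");cv2.imwrite("pics/w3.png",im)
print(s["time"],s["eef_pos"],s["opening"])
C=cloud("wrist",d,s)
T=C[(C[...,2]>0.061)&(C[...,2]<.075)&(np.hypot(C[...,0]-.4706,C[...,1]-.3279)<.034)]
r=cv2.minAreaRect((T[:,:2]*1000).astype(np.float32));print(len(T),r,np.median(T[:,2]))
plan([0.4706,0.3279,0.061],np.radians(21.4),n=2)
```

```text
3.25 [0.46835487 0.33323543 0.14177069] 0.7514032880523112
3658 ((470.6904296875, 327.7713928222656), (44.1954231262207, 36.034034729003906), 21.7711124420166) 0.06809970963496688
N 2 from [0.4683 0.3331 0.1417] yaw0 21.64
{"travel": [np.float64(-0.0001), np.float64(0.1345), np.float64(-0.0099)] ,"rotation": [np.float64(-0.003), np.float64(0.004), np.float64(0.003)] }
{"travel": [np.float64(0.0002), np.float64(0.1346), np.float64(-0.0097)] ,"rotation": [np.float64(-0.003), np.float64(0.004), np.float64(0.003)] }
```

View pics/w3.png

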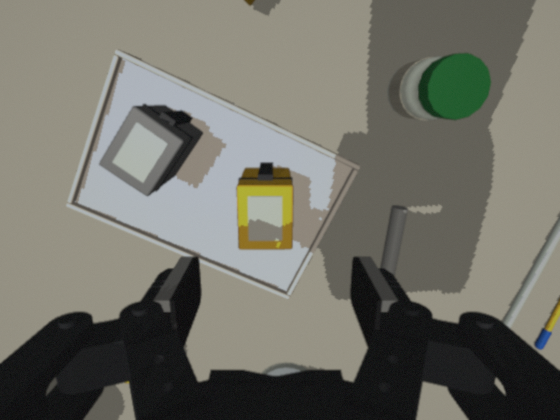

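The second measurement agrees, at (0.4707, 0.3278) and yaw 21.7°. Next I descend and grip.

>>> arm_command(
  steps=[
    {"hand": 0.75,"travel": [0,0.04,-0.019],"rotation": [-0.003,0,0.003]},
    {"hand": 0.75,"travel": [0,0.115,0],"rotation": [0,0,0]},
    {"hand": 0.75,"travel": [0,0.1,0],"rotation": [0,0,0]},
    {"hand": 0.75,"travel": [0,0,0],"rotation": [0,0,0]},
    {"hand": 0.75,"travel": [0,0,0],"rotation": [0,0,0]},
  ],
)

```text
time: 3.92
eef_pos: [0.4727, 0.3278, 0.0671]
tcp_rot: [-0.693, -0.136, 0.129, 0.696]
contact_force: [0.3, 0.6, 0.5]
opening: 0.748
```

Run:
```python
from h import *
plan([0.4706,0.3278,0.061],np.radians(21.6),n=1)
```

```text
N 1 from [0.4727 0.3278 0.0671] yaw0 21.63
{"travel": [np.float64(-0.0068), np.float64(0.0202), np.float64(0.0026)] ,"rotation": [np.float64(-0.003), np.float64(0.001), np.float64(0.018)] }
```

>>> arm_command(
  grip_force=35,
  steps=[
    {"hand": 0.75,"travel": [-0.007,0.02,0.002],"rotation": [-0.003,0,0.018]},
    {"hand": 0.75,"travel": [0,0,0],"rotation": [0,0,0]},
    {"hand": 0,"travel": [0,0,0],"rotation": [0,0,0]},
    {"hand": 0,"travel": [0,0,0],"rotation": [0,0,0]},
    {"hand": 0,"travel": [0,0,0],"rotation": [0,0,0]},
    {"hand": 0,"travel": [0,0,0],"rotation": [0,0,0]},
  ],
)

```text
time: 4.68
eef_pos: [0.4726, 0.3285, 0.0644]
tcp_rot: [-0.694, -0.135, 0.131, 0.695]
contact_force: [-0.2, -0.2, -0.9]
opening: 0.395
```

Run:
```python
from h import *
s=ctrl.get_state();print(s["eef_pos"],s["opening"],s["contact_force"],R.from_quat(s["tcp_rot"]).as_matrix().round(4))
```

```text
[0.47262053 0.32849106 0.06442178] 0.3945936014655265 [-0.22164189 -0.17667958 -0.94616857] [[ 0.9295  0.0056 -0.3688]
 [ 0.3687  0.0022  0.9295]
 [ 0.006  -1.     -0.    ]]
```

```bash
python3 - <<'E'
from h import *
print(onz("top",[[323,190],[535-400]],.067) if 0 else onz("top",[[323,190]],.067))
C=cloud("top",np.load("pics/top0d.npy"));im=cv2.imread("pics/top0.png").astype(int)
b,g,r=im[...,0],im[...,1],im[...,2]
teal=(g-r>30)&(b-r>20)
sub=C[teal&(C[...,2]>.2)];sub=sub[(abs(sub[:,1]+.07)<.1)]
print(len(sub),sub.min(0),sub.max(0),np.median(sub,0))
v=np.linalg.svd(sub[:,:2]-sub[:,:2].mean(0))[2][0];print("bar dir",v,np.degrees(np.arctan2(-v[0],v[1])))
# console/deck edges: deck-level points
m=(abs(C[...,2]-.03)<.006)&(abs(C[...,0]-.58)<.15)&(C[...,1]<.03)&(C[...,1]>-.33)
P=C[m][:,:2];r=cv2.minAreaRect((P*1000).astype(np.float32));print("deck",r)
E
python3 - <<'E'
import sys;sys.path.insert(0,'.')
import os;os.chdir('.')
from h import *
plan([.4726,.3285,.2],np.radians(21.4))
E
```

```text
[[ 0.55866294 -0.08449293  0.067     ]]
124 [ 0.62348198 -0.11038534  0.27515929] [ 0.64630109 -0.03485168  0.28397037] [ 0.63550291 -0.07151691  0.2799553 ]
bar dir [ 0.20114681 -0.97956111] -168.39597071652872
deck ((601.2413940429688, -150.7439727783203), (258.6352844238281, 357.8826599121094), 0.1914520412683487)
N 3 from [0.4726 0.3285 0.0644] yaw0 21.64
{"travel": [np.float64(0.0009), np.float64(-0.1506), np.float64(0.0)] ,"rotation": [np.float64(0.0), np.float64(0.003), np.float64(0.004)] }
{"travel": [np.float64(0.0006), np.float64(-0.1506), np.float64(0.0)] ,"rotation": [np.float64(0.0), np.float64(0.003), np.float64(0.004)] }
{"travel": [np.float64(0.0003), np.float64(-0.1506), np.float64(0.0)] ,"rotation": [np.float64(0.0), np.float64(0.003), np.float64(0.004)] }
```

>>> arm_command(
  steps=[
    {"hand": 0,"travel": [0,-0.08,0],"rotation": [0,0,0.004]},
    {"hand": 0,"travel": [0,-0.15,0],"rotation": [0,0,0.004]},
    {"hand": 0,"travel": [0,-0.15,0],"rotation": [0,0,0.004]},
    {"hand": 0,"travel": [0,-0.08,0],"rotation": [0,0,0]},
  ],
)

```text
time: 5.18
eef_pos: [0.4694, 0.327, 0.201]
tcp_rot: [0.695, 0.129, -0.137, -0.694]
contact_force: [0.5, 1.0, -1.5]
opening: 0.399
```

Run:
```python
from h import *
plan([0.544,-0.002,.205],np.radians(12))
```

```text
N 7 from [0.4694 0.327  0.201 ] yaw0 21.63
{"travel": [np.float64(-0.0248), np.float64(-0.0015), np.float64(-0.1587)] ,"rotation": [np.float64(0.0), np.float64(0.046), np.float64(-0.003)] }
{"travel": [np.float64(-0.0209), np.float64(-0.0016), np.float64(-0.1593)] ,"rotation": [np.float64(0.0), np.float64(0.046), np.float64(-0.003)] }
{"travel": [np.float64(-0.0171), np.float64(-0.0017), np.float64(-0.1597)] ,"rotation": [np.float64(0.0), np.float64(0.046), np.float64(-0.003)] }
{"travel": [np.float64(-0.0133), np.float64(-0.0017), np.float64(-0.1601)] ,"rotation": [np.float64(0.0), np.float64(0.046), np.float64(-0.003)] }
{"travel": [np.float64(-0.0094), np.float64(-0.0018), np.float64(-0.1604)] ,"rotation": [np.float64(0.0), np.float64(0.046), np.float64(-0.003)] }
{"travel": [np.float64(-0.0056), np.float64(-0.0018), np.float64(-0.1606)] ,"rotation": [np.float64(0.0), np.float64(0.046), np.float64(-0.003)] }
{"travel": [np.float64(-0.0017), np.float64(-0.0019), np.float64(-0.1606)] ,"rotation": [np.float64(0.0), np.float64(0.046), np.float64(-0.003)] }
```

>>> arm_command(
  steps=[
    {"hand": 0,"travel": [-0.025,-0.0015,-0.159],"rotation": [0,0.046,-0.003]},
    {"hand": 0,"travel": [-0.021,-0.0015,-0.159],"rotation": [0,0.046,-0.003]},
    {"hand": 0,"travel": [-0.017,-0.0015,-0.16],"rotation": [0,0.046,-0.003]},
    {"hand": 0,"travel": [-0.013,-0.0015,-0.16],"rotation": [0,0.046,-0.003]},
    {"hand": 0,"travel": [-0.01,-0.0015,-0.16],"rotation": [0,0.046,-0.003]},
    {"hand": 0,"travel": [-0.006,-0.0015,-0.16],"rotation": [0,0.046,-0.003]},
    {"hand": 0,"travel": [-0.002,-0.0015,-0.12],"rotation": [0,0.046,-0.003]},
    {"hand": 0,"travel": [0,0,0],"rotation": [0,0,0]},
    {"hand": 0,"travel": [0,0,0],"rotation": [0,0,0]},
    {"hand": 0,"travel": [0,0,0],"rotation": [0,0,0]},
  ],
)

```text
time: 6.42
eef_pos: [0.5415, 0.003, 0.2054]
tcp_rot: [-0.703, -0.074, 0.072, 0.704]
contact_force: [-0.6, 0.0, -0.5]
opening: 0.394
```

Run:
```python
from h import *
s=ctrl.get_state();im,d=ctrl.read_camera("wrist");cv2.imwrite("pics/w4.png",im);np.savez("pics/w4.npz",d=d,p=s["eef_pos"],q=s["tcp_rot"])
print(s["time"],s["eef_pos"],s["opening"],s["dq"].round(4),R.from_quat(s["tcp_rot"]).as_matrix().round(3))
```

```text
6.425 [0.54145691 0.00298034 0.20538111] 0.39389691944482713 [ 0.0087 -0.0001  0.0053  0.0034  0.0032  0.0003] [[ 0.979  0.002 -0.206]
 [ 0.206  0.002  0.979]
 [ 0.003 -1.     0.002]]
```

View pics/w4.png

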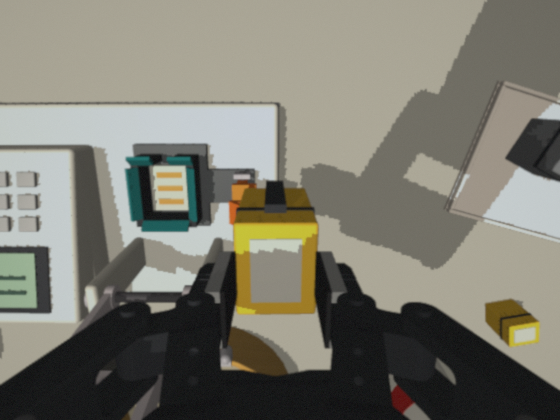

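```bash
cat > a.py <<'E'
from h import *
z=np.load("pics/w4.npz");s=dict(eef_pos=z["p"],tcp_rot=z["q"]);d=z["d"];C=cloud("wrist",d,s)
im=cv2.imread("pics/w4.png").astype(int);b,g,r=im[...,0],im[...,1],im[...,2]
# deck edges: for columns 10..130 find row edge near 103 ; for rows 110..160 col near 278
gray=cv2.imread("pics/w4.png",0).astype(float)
e1=[];e2=[]
Z=C[...,2]
for c in list(range(5,115,3))+list(range(225,270,3)):
    col=np.diff(gray[90:118,c]); k=np.argmax(abs(col)) ; e1.append((c,90+k+.5))
for rr in range(112,160,2):
    k=np.argmax(abs(np.diff(gray[rr,262:295]))); e2.append((262+k+.5,rr))
P1=onz("wrist",e1,.03,s);P2=onz("wrist",e2,.03,s)
def line(P):
    P=P[:,:2]
    for _ in range(4):
        m=np.median(P,0) if 0 else P.mean(0);v=np.linalg.svd(P-m)[2][0];n=np.array([-v[1],v[0]]);q=abs((P-m)@n);P=P[q<=max(.0008,2*q.mean())] 
    return m,v,q.max()
for P in (P1,P2):
    m,v,q=line(P);print("edge",m,np.degrees(np.arctan2(v[1],v[0])),q,len(P))
# deck height
print("deck z",np.median(Z[115:135,20:110]),np.median(Z[115:140,225:265]))
teal=(g-r>25)&(b-r>25)&(np.arange(560)[None]>110)&(np.arange(560)[None]<215)&(np.arange(420)[:,None]>140)&(np.arange(420)[:,None]<240)
P=C[teal];P=P[~np.isnan(P[:,0])];print("teal z pct",len(P),np.percentile(P[:,2],[1,10,25,50,75,90,99]).round(4))
T=P[P[:,2]>np.percentile(P[:,2],40)]
print(cv2.minAreaRect((P[:,:2]*1000).astype(np.float32)))
cv2.imwrite("pics/w4z.png",cv2.resize(im[130:250,100:270].astype(np.uint8),(800,565),interpolation=cv2.INTER_CUBIC))
for v in (165,185,190,195,205): print(v,[(u,)+tuple((C[v,u]*1000).round(0).astype(int)) for u in range(120,215,4)])
E
python3 a.py
```

```text
edge [ 0.50129004 -0.14746459] 101.8571645981045 0.0006016761446017791 52
edge [ 0.49865709 -0.00415288] 11.955997128410225 5.0242667691893667e-08 24
deck z nan 0.02993807817750463
teal z pct 2047 [0.0547 0.0636 0.0654 0.0683 0.07   0.0707 0.0717]
((561.7117919921875, -86.97843933105469), (62.84111785888672, 55.763675689697266), 11.67821216583252)
165 [(120, np.int64(554), np.int64(-137), np.int64(31)), (124, np.int64(553), np.int64(-134), np.int64(30)), (128, np.int64(552), np.int64(-130), np.int64(30)), (132, np.int64(543), np.int64(-115), np.int64(63)), (136, np.int64(543), np.int64(-112), np.int64(62)), (140, np.int64(544), np.int64(-111), np.int64(56)), (144, np.int64(545), np.int64(-110), np.int64(48)), (148, np.int64(547), np.int64(-110), np.int64(37)), (152, np.int64(545), np.int64(-105), np.int64(44)), (156, np.int64(544), np.int64(-102), np.int64(43)), (160, np.int64(543), np.int64(-98), np.int64(44)), (164, np.int64(543), np.int64(-95), np.int64(44)), (168, np.int64(542), np.int64(-91), np.int64(43)), (172, np.int64(541), np.int64(-88), np.int64(43)), (176, np.int64(541), 
[... 4740 characters left out ...]
4(579), np.int64(-93), np.int64(45)), (164, np.int64(578), np.int64(-90), np.int64(44)), (168, np.int64(578), np.int64(-87), np.int64(43)), (172, np.int64(577), np.int64(-83), np.int64(43)), (176, np.int64(576), np.int64(-80), np.int64(44)), (180, np.int64(575), np.int64(-76), np.int64(45)), (184, np.int64(575), np.int64(-73), np.int64(43)), (188, np.int64(567), np.int64(-65), np.int64(64)), (192, np.int64(565), np.int64(-61), np.int64(70)), (196, np.int64(568), np.int64(-60), np.int64(57)), (200, np.int64(572), np.int64(-59), np.int64(45)), (204, np.int64(573), np.int64(-56), np.int64(38)), (208, np.int64(573), np.int64(-53), np.int64(37)), (212, np.int64(574), np.int64(-50), np.int64(30))]
```

```bash
ls pics/w4z.png
```

```text
pics/w4z.png
```

View pics/w4z.png

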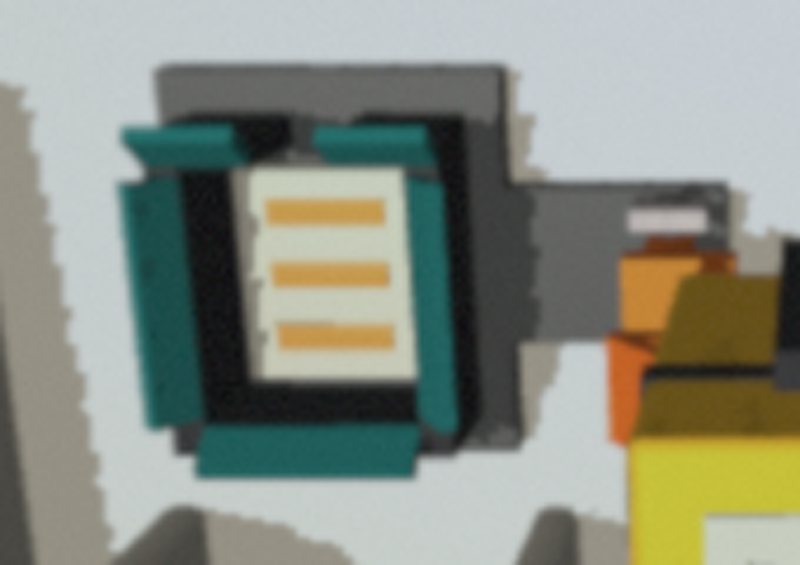

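Run:
```python
from h import *
z=np.load("pics/w4.npz");s=dict(eef_pos=z["p"],tcp_rot=z["q"]);d=z["d"];C=cloud("wrist",d,s)
im=cv2.imread("pics/w4.png")
Rm=R.from_quat(s["tcp_rot"]).as_matrix()
T=(C-s["eef_pos"])@Rm
m=np.zeros((420,560),bool);m[185:318,228:322]=1
hsv=cv2.cvtColor(im,cv2.COLOR_BGR2HSV)
# top face = points with tool y approx -13
ty=T[...,1]
v=ty[250:300,250:300];print("top ty",np.median(v),np.std(v))
mm=m&(abs(ty-np.median(v))<.005)&((hsv[...,2]>110)&((hsv[...,1]>100)|(abs(np.arange(560)-275)<28)))
P=T[mm];print(len(P),cv2.minAreaRect((P[:,[0,2]]*1000).astype(np.float32)))
A=np.c_[P[:,0],P[:,2],np.ones(len(P))];k=np.linalg.lstsq(A,P[:,1],rcond=None)[0];print("tilt deg",np.degrees(k[:2]))
# edges of yellow top at row-wise: left/right
for r in (250,270,290): print(r,np.where(mm[r])[0][[0,-1]],T[r,np.where(mm[r])[0][[0,-1]],2])
for c in (250,275,300): q=np.where(mm[:,c])[0][[0,-1]];print(c,q,T[q,c,0])
```

```text
top ty nan nan
0 ((0.0, 0.0), (0.0, 0.0), 0.0)
tilt deg [0. 0.]Traceback (most recent call last):
  File "<stdin>", line 15, in <module>
IndexError: index 0 is out of bounds for axis 0 with size 0
```

Run:
```python
from h import *
p=ctrl.camera_params("wrist");E=p["tool_from_camera"];K=np.array([[p["fx"],0,p["cx"]],[0,p["fy"],p["cy"]],[0,0,1]])
im=cv2.imread("pics/w4.png");cv2.imwrite("pics/w4c.png",cv2.resize(im[170:330,220:335],(575,800)[::1],interpolation=cv2.INTER_CUBIC)[:600])
hsv=cv2.cvtColor(im,cv2.COLOR_BGR2HSV)
cv2.imwrite("pics/w4c.png",cv2.resize(im[180:325,220:335],(475,600),interpolation=cv2.INTER_CUBIC))
# saturate bright yellow mask
y=(hsv[...,0]>18)&(hsv[...,0]<35)&(hsv[...,1]>120)&(hsv[...,2]>170);y[:, :228]=0;y[:,325:]=0;y[:180]=0;y[320:]=0
yy,xx=np.where(y);print(yy.min(),yy.max(),xx.min(),xx.max())
h=cv2.convexHull(np.c_[xx,yy].astype(np.float32)).reshape(-1,2)
u=cv2.undistortPoints(h.reshape(-1,1,2).astype(float),K,p["distortion"]).reshape(-1,2)
D=np.c_[u,np.ones(len(u))]@E[:3,:3].T;o=E[:3,3]
Q=o+D*((-.0036-o[1])/D[:,1])[:,None]
print(cv2.minAreaRect((Q[:,[0,2]]*1000).astype(np.float32)))
```

```text
223 313 234 317
((-1.902383804321289, 0.4151477813720703), (42.79758071899414, 35.03185272216797), 0.0335511714220047)
```

View pics/w4c.png

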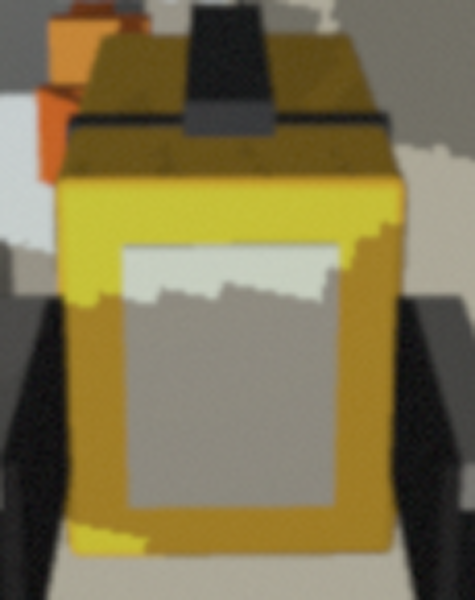

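Run:
```python
from h import *
plan([0.564,-0.087,.165],np.radians(11.9),n=4)
```

```text
N 4 from [0.5414 0.0031 0.2054] yaw0 11.88
{"travel": [np.float64(0.0029), np.float64(0.0335), np.float64(-0.0774)] ,"rotation": [np.float64(-0.001), np.float64(-0.0), np.float64(0.001)] }
{"travel": [np.float64(0.0029), np.float64(0.0335), np.float64(-0.0774)] ,"rotation": [np.float64(-0.001), np.float64(-0.0), np.float64(0.001)] }
{"travel": [np.float64(0.0029), np.float64(0.0336), np.float64(-0.0774)] ,"rotation": [np.float64(-0.001), np.float64(-0.0), np.float64(0.001)] }
{"travel": [np.float64(0.0029), np.float64(0.0336), np.float64(-0.0774)] ,"rotation": [np.float64(-0.001), np.float64(-0.0), np.float64(0.001)] }
```

>>> arm_command(
  steps=[
    {"hand": 0,"travel": [0.003,-0.02,-0.06],"rotation": [0,0,0]},
    {"hand": 0,"travel": [0.003,-0.01,-0.1],"rotation": [0,0,0]},
    {"hand": 0,"travel": [0.003,0,-0.1],"rotation": [0,0,0]},
    {"hand": 0,"travel": [0.003,0.03,-0.04],"rotation": [0,0,0]},
    {"hand": 0,"travel": [0,0.1,0],"rotation": [0,0,0]},
    {"hand": 0,"travel": [0,0,0],"rotation": [0,0,0]},
    {"hand": 0,"travel": [0,0,0],"rotation": [0,0,0]},
  ],
)

```text
time: 7.35
eef_pos: [0.5662, -0.087, 0.177]
tcp_rot: [-0.703, -0.077, 0.073, 0.703]
contact_force: [-0.5, -0.6, 0.1]
opening: 0.403
```

Run:
```python
from h import *
s=ctrl.get_state();im,d=ctrl.read_camera("wrist");cv2.imwrite("pics/w5.png",im);np.savez("pics/w5.npz",d=d,p=s["eef_pos"],q=s["tcp_rot"])
print(s["contact_force"])
plan([0.564,-0.087,.140],np.radians(11.9),n=1)
```

```text
[-0.52769892 -0.5767493   0.13649838]
N 1 from [ 0.5658 -0.0868  0.1766] yaw0 12.2
{"travel": [np.float64(-0.0068), np.float64(0.122), np.float64(0.0008)] ,"rotation": [np.float64(0.0), np.float64(0.01), np.float64(0.01)] }
```

View pics/w5.png

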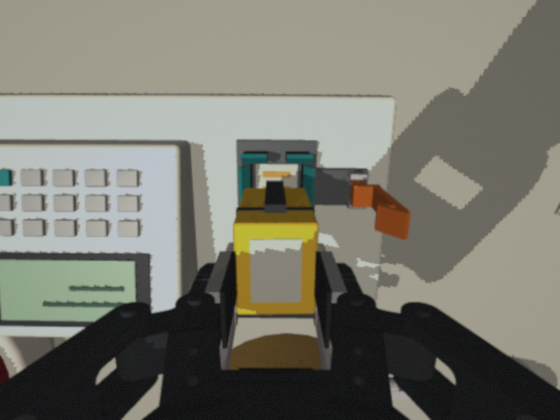

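Run:
```python
from h import *
z=np.load("pics/w5.npz");s=dict(eef_pos=z["p"],tcp_rot=z["q"]);C=cloud("wrist",z["d"],s)
gray=cv2.imread("pics/w5.png",0).astype(float)
e1=[(c,82+np.argmax(abs(np.diff(gray[82:112,c])))+.5) for c in range(5,380,5)]
e2=[(380+np.argmax(abs(np.diff(gray[r,380:405])))+.5,r) for r in range(105,150,2)]
P1=onz("wrist",e1,.03,s)[:,:2];P2=onz("wrist",e2,.03,s)[:,:2]
t=np.radians(11.9);u=np.array([np.cos(t),np.sin(t)]);v=np.array([-u[1],u[0]])
def ang(P):
    l=cv2.fitLine(P.astype(np.float32),cv2.DIST_HUBER,0,.001,.001).ravel();return np.degrees(np.arctan2(l[1],l[0]))
print(ang(P1)-90,ang(P2))
a=np.median(P1@u)+.072;b=np.median(P2@v)-.095;print("origin",a*u+b*v)
# slot lips at row 157: teal edges
im=cv2.imread("pics/w5.png").astype(int)
print([tuple(im[157,c]) [::-1] and (c,int(im[157,c,1]-im[157,c,2])) for c in range(236,322,2)])
Q=onz("wrist",[[268,157],[286,157]],.069,s);print(Q, (Q[:,:2]@v))
```

```text
-168.24736 12.577311
origin [ 0.56261815 -0.08885054]
[(236, 6), (238, 2), (240, 23), (242, 65), (244, 67), (246, 66), (248, 66), (250, 67), (252, 65), (254, 67), (256, 67), (258, 66), (260, 67), (262, 65), (264, 66), (266, 54), (268, 1), (270, 1), (272, 0), (274, 0), (276, 0), (278, 0), (280, 0), (282, 1), (284, 2), (286, 30), (288, 69), (290, 70), (292, 67), (294, 69), (296, 69), (298, 70), (300, 71), (302, 70), (304, 72), (306, 70), (308, 69), (310, 68), (312, 53), (314, 6), (316, -2), (318, -4), (320, 0)]
[[ 0.53425684 -0.0987661   0.069     ]
 [ 0.53155541 -0.08630693  0.069     ]] [-0.20680952 -0.19406105]
```

>>> arm_command(
  steps=[
    {"hand": 0,"travel": [-0.007,0.1,0],"rotation": [0,0.01,0.01]},
    {"hand": 0,"travel": [0,0.02,0],"rotation": [0,0,0]},
    {"hand": 0,"travel": [0,0,0],"rotation": [0,0,0]},
    {"hand": 0,"travel": [0,0,0],"rotation": [0,0,0]},
  ],
)

```text
time: 7.9
eef_pos: [0.567, -0.0871, 0.1456]
tcp_rot: [0.705, 0.077, -0.071, -0.702]
contact_force: [-0.2, -0.4, -1.3]
opening: 0.399
```

Run:
```python
from h import *
print(ctrl.get_state()["contact_force"])
plan([0.564,-0.087,.115],np.radians(11.9),n=1)
```

```text
[-0.15930348 -0.43160223 -1.25358313]
N 1 from [ 0.567  -0.0871  0.1456] yaw0 12.01
{"travel": [np.float64(-0.0105), np.float64(0.1017), np.float64(0.003)] ,"rotation": [np.float64(0.008), np.float64(0.004), np.float64(0.015)] }
```

>>> arm_command(
  steps=[
    {"hand": 0,"travel": [-0.0105,0.01,0.002],"rotation": [0.006,0.004,0.015]},
    {"hand": 0,"travel": [0,0,0],"rotation": [0,0,0]},
    {"hand": 0,"travel": [0,0,0],"rotation": [0,0,0]},
  ],
)

```text
time: 8.28
eef_pos: [0.5648, -0.0875, 0.1445]
tcp_rot: [0.704, 0.074, -0.072, -0.702]
contact_force: [-1.1, -0.1, -1.6]
opening: 0.399
```

Run:
```python
from h import *
print(ctrl.get_state()["contact_force"])
plan([0.564,-0.087,.115],np.radians(11.9),n=1)
```

```text
[-1.05566729 -0.07217127 -1.64997689]
N 1 from [ 0.5648 -0.0875  0.1445] yaw0 11.89
{"travel": [np.float64(-0.0023), np.float64(0.0983), np.float64(0.0026)] ,"rotation": [np.float64(0.006), np.float64(-0.0), np.float64(0.004)] }
```

>>> arm_command(
  steps=[
    {"hand": 0,"travel": [-0.003,0.03,0.002],"rotation": [0.003,0,0.003]},
    {"hand": 0,"travel": [-0.001,0.03,0],"rotation": [0.003,0,0.003]},
    {"hand": 0,"travel": [-0.001,0.03,0],"rotation": [0,0,0]},
    {"hand": 0,"travel": [0,0,0],"rotation": [0,0,0]},
  ],
)

```text
time: 8.78
eef_pos: [0.5624, -0.0871, 0.1146]
tcp_rot: [-0.703, -0.072, 0.074, 0.704]
contact_force: [-0.7, -0.5, -0.6]
opening: 0.399
```

Run:
```python
from h import *
print(ctrl.get_state()["contact_force"])
plan([0.564,-0.087,.105],np.radians(11.9),n=1)
```

```text
[-0.69312606 -0.4729156  -0.62328871]
N 1 from [ 0.5624 -0.0871  0.1146] yaw0 11.88
{"travel": [np.float64(0.0055), np.float64(0.032), np.float64(-0.0008)] ,"rotation": [np.float64(-0.003), np.float64(-0.001), np.float64(-0.005)] }
```

>>> arm_command(
  steps=[
    {"hand": 0,"travel": [0.005,0.01,0],"rotation": [-0.003,0,-0.004]},
    {"hand": 0,"travel": [0.001,0.015,0],"rotation": [0,0,0]},
    {"hand": 0,"travel": [0,0,0],"rotation": [0,0,0]},
  ],
)

```text
time: 9.15
eef_pos: [0.5645, -0.0868, 0.1068]
tcp_rot: [0.703, 0.073, -0.073, -0.703]
contact_force: [-0.1, 0.1, -0.4]
opening: 0.393
```

Run:
```python
from h import *
print(ctrl.get_state()["contact_force"])
plan([0.564,-0.087,.105],np.radians(11.9),n=1)
```

```text
[-0.14584314  0.08274983 -0.44466667]
N 1 from [ 0.5645 -0.0868  0.1068] yaw0 11.88
{"travel": [np.float64(-0.0019), np.float64(0.0059), np.float64(-0.0003)] ,"rotation": [np.float64(0.001), np.float64(-0.001), np.float64(-0.0)] }
```

>>> arm_command(
  steps=[
    {"hand": 0,"travel": [-0.001,0.008,0],"rotation": [0,0,0]},
    {"hand": 0,"travel": [0,0,0],"rotation": [0,0,0]},
  ],
)

```text
time: 9.4
eef_pos: [0.5647, -0.087, 0.1048]
tcp_rot: [0.704, 0.074, -0.073, -0.703]
contact_force: [0.5, -0.4, -1.3]
opening: 0.4
```

>>> arm_command(
  steps=[
    {"hand": 0,"travel": [-0.001,0.008,0],"rotation": [0,0,0]},
    {"hand": 0,"travel": [0,0,0],"rotation": [0,0,0]},
  ],
)

```text
time: 9.65
eef_pos: [0.5651, -0.0872, 0.1047]
tcp_rot: [0.704, 0.074, -0.072, -0.703]
contact_force: [-1.4, 1.1, -1.3]
opening: 0.396
```

>>> arm_command(
  steps=[
    {"hand": 0,"travel": [-0.003,0.014,0],"rotation": [0,0,0]},
    {"hand": 0,"travel": [0,0.006,0],"rotation": [0,0,0]},
  ],
)

```text
time: 9.9
eef_pos: [0.5656, -0.0877, 0.103]
tcp_rot: [0.704, 0.074, -0.072, -0.703]
contact_force: [-5.5, 0.5, 9.3]
opening: 0.395
```

>>> arm_command(
  steps=[
    {"hand": 0,"travel": [-0.005,0,0],"rotation": [0,0,0]},
    {"hand": 0.65,"travel": [0,0,0],"rotation": [0,0,0]},
    {"hand": 0.65,"travel": [0,0,0],"rotation": [0,0,0]},
    {"hand": 0.65,"travel": [0,-0.05,0],"rotation": [0,0,0]},
    {"hand": 0.65,"travel": [0,-0.15,0],"rotation": [0,0,0]},
    {"hand": 0.65,"travel": [0,-0.15,0],"rotation": [0,0,0]},
    {"hand": 0.65,"travel": [0,0,0],"rotation": [0,0,0]},
  ],
)

```text
time: 10.78
eef_pos: [0.5644, -0.0882, 0.2137]
tcp_rot: [0.704, 0.075, -0.071, -0.702]
contact_force: [0.3, -0.8, 0.6]
opening: 0.65
```

Run:
```python
from h import *
s=ctrl.get_state();im,d=ctrl.read_camera("wrist");cv2.imwrite("pics/w6.png",im);np.savez("pics/w6.npz",d=d,p=s["eef_pos"],q=s["tcp_rot"])
print(s["time"],s["eef_pos"],s["contact_force"])
C=cloud("wrist",d,s)
T=C[(C[...,2]>0.095)&(C[...,2]<.118)&(np.hypot(C[...,0]-.562,C[...,1]+.087)<.035)]
print(len(T),cv2.minAreaRect((T[:,:2]*1000).astype(np.float32)),np.percentile(T[:,2],[5,50,95]))
A=np.c_[T[:,:2]-T[:,:2].mean(0),np.ones(len(T))];print(np.linalg.lstsq(A,T[:,2],rcond=None)[0])
```

```text
10.775 [ 0.56441266 -0.08819291  0.21371661] [ 0.33324161 -0.8265083   0.5653573 ]
2982 ((561.1995849609375, -88.43529510498047), (47.3049430847168, 35.7945671081543), 12.50683879852295) [0.10589081 0.10824715 0.10947297]
[0.05273123 0.0095942  0.10783765]
```

View pics/w6.png

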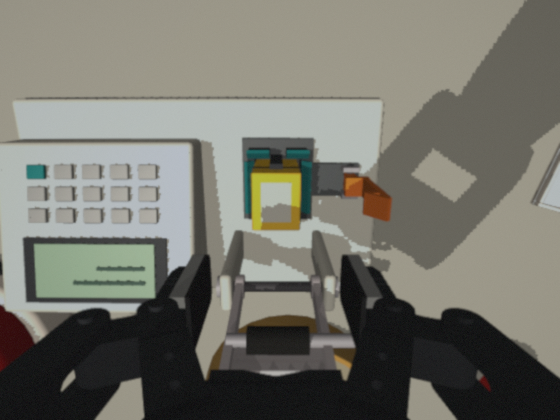

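The cartridge stands in the cradle with its rib in the slot (276,157). Its top is at z≈0.108, so its centre is ≈0.0765. The clamp is still upright. Next I raise the hand, go behind the bar, and push it over.

Run:
```python
from h import *
z=np.load("pics/w6.npz");s=dict(eef_pos=z["p"],tcp_rot=z["q"]);C=cloud("wrist",z["d"],s)
T=C[(C[...,2]>0.1068)&(C[...,2]<.118)&(np.hypot(C[...,0]-.562,C[...,1]+.087)<.035)]
print(len(T),cv2.minAreaRect((T[:,:2]*1000).astype(np.float32)),np.median(T[:,2]))
A=np.c_[T[:,:2]-T[:,:2].mean(0),np.ones(len(T))];print(np.linalg.lstsq(A,T[:,2],rcond=None)[0])
plan([0.564,-0.087,.36],np.radians(11.9))
```

```text
2745 ((562.76708984375, -88.09445190429688), (43.60490036010742, 35.705814361572266), 12.385563850402832) 0.10831934564594164
[ 0.0018912  -0.00074605  0.10832833]
N 3 from [ 0.5631 -0.0878  0.2111] yaw0 11.85
{"travel": [np.float64(0.0015), np.float64(-0.1654), np.float64(0.0005)] ,"rotation": [np.float64(0.001), np.float64(-0.001), np.float64(0.001)] }
{"travel": [np.float64(0.0014), np.float64(-0.1654), np.float64(0.0005)] ,"rotation": [np.float64(0.001), np.float64(-0.001), np.float64(0.001)] }
{"travel": [np.float64(0.0013), np.float64(-0.1654), np.float64(0.0006)] ,"rotation": [np.float64(0.001), np.float64(-0.001), np.float64(0.001)] }
```

>>> arm_command(
  steps=[
    {"hand": 0,"travel": [0,-0.12,0],"rotation": [0,0,0]},
    {"hand": 0,"travel": [0,-0.17,0],"rotation": [0,0,0]},
    {"hand": 0,"travel": [0,-0.17,0],"rotation": [0,0,0]},
    {"hand": 0,"travel": [0,0,0],"rotation": [0,0,0]},
  ],
)

```text
time: 11.32
eef_pos: [0.5605, -0.0871, 0.3467]
tcp_rot: [-0.702, -0.07, 0.076, 0.705]
contact_force: [0.4, 1.1, -0.2]
opening: -0.003
```

Run:
```python
from h import *
plan([0.665,-0.0655,.36],np.radians(11.9))
s=ctrl.get_state();print(s["opening"])
im,d=ctrl.read_camera("top");cv2.imwrite("pics/t7.png",cv2.resize(im[100:230,260:420],(640,520)))
C=cloud("top",d);im=im.astype(int);b,g,r=im[...,0],im[...,1],im[...,2]
sub=C[(g-r>30)&(b-r>20)&(C[...,2]>.2)&(abs(C[...,1]+.07)<.06)&(C[...,2]<.3)];print(len(sub),np.median(sub,0) if len(sub) else 0)
```

```text
N 2 from [ 0.5605 -0.0871  0.3467] yaw0 11.85
{"travel": [np.float64(0.1776), np.float64(-0.0237), np.float64(-0.0004)] ,"rotation": [np.float64(-0.005), np.float64(-0.001), np.float64(-0.008)] }
{"travel": [np.float64(0.1777), np.float64(-0.023), np.float64(-0.0005)] ,"rotation": [np.float64(-0.005), np.float64(-0.001), np.float64(-0.008)] }
-0.003164120877441189
15 [ 0.63339654 -0.06146265  0.27999679]
```

View pics/t7.png

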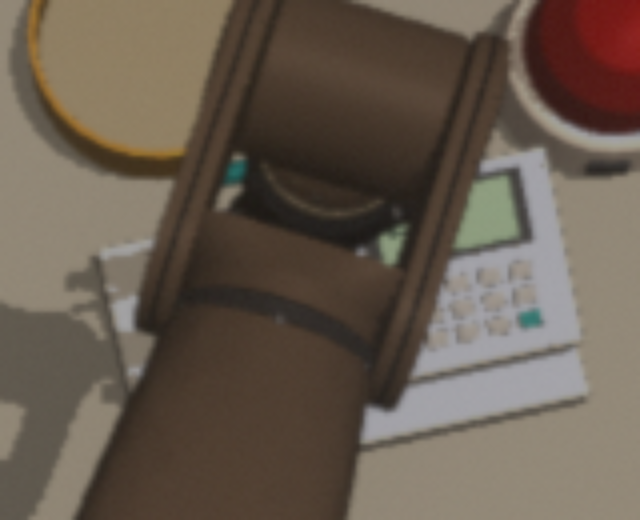

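>>> arm_command(
  steps=[
    {"hand": 0,"travel": [0.1,-0.04,0],"rotation": [-0.005,0,-0.008]},
    {"hand": 0,"travel": [0.17,-0.01,0],"rotation": [-0.005,0,-0.008]},
    {"hand": 0,"travel": [0.09,0,0],"rotation": [0,0,0]},
    {"hand": 0,"travel": [0,0,0],"rotation": [0,0,0]},
    {"hand": 0,"travel": [0,0,0],"rotation": [0,0,0]},
  ],
)

```text
time: 12.0
eef_pos: [0.6631, -0.0636, 0.3413]
tcp_rot: [-0.7, -0.063, 0.082, 0.707]
contact_force: [-0.9, 0.2, -0.4]
opening: 0.003
```

Run:
```python
from h import *
s=ctrl.get_state();im,d=ctrl.read_camera("wrist");cv2.imwrite("pics/w8.png",im)
C=cloud("wrist",d,s);im=im.astype(int);b,g,r=im[...,0],im[...,1],im[...,2]
sub=C[(g-r>25)&(b-r>20)&(C[...,2]>.2)];print(len(sub))
if len(sub): print(np.median(sub,0),np.percentile(sub,2,0),np.percentile(sub,98,0))
plan([0.665,-0.0655,.283],np.radians(11.9))
```

```text
2846
[ 0.63611917 -0.07150386  0.28066173] [ 0.62505391 -0.10895195  0.27700052] [ 0.64754729 -0.03394673  0.28247734]
N 2 from [ 0.663  -0.0636  0.3412] yaw0 11.77
{"travel": [np.float64(0.0053), np.float64(0.0968), np.float64(-0.005)] ,"rotation": [np.float64(-0.012), np.float64(-0.002), np.float64(-0.026)] }
{"travel": [np.float64(0.004), np.float64(0.0969), np.float64(-0.0044)] ,"rotation": [np.float64(-0.012), np.float64(-0.002), np.float64(-0.026)] }
```

View pics/w8.png

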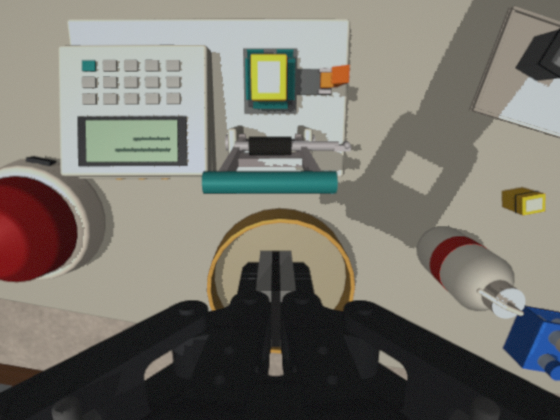

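>>> arm_command(
  steps=[
    {"hand": 0,"travel": [0.01,0.03,-0.005],"rotation": [-0.012,0,-0.026]},
    {"hand": 0,"travel": [0.003,0.1,-0.003],"rotation": [-0.012,0,-0.026]},
    {"hand": 0,"travel": [0,0.06,0],"rotation": [0,0,0]},
    {"hand": 0,"travel": [0,0,0],"rotation": [0,0,0]},
    {"hand": 0,"travel": [0,0,0],"rotation": [0,0,0]},
  ],
)

```text
time: 12.68
eef_pos: [0.6648, -0.0661, 0.2831]
tcp_rot: [0.704, 0.073, -0.071, -0.703]
contact_force: [0.8, -0.1, 0.4]
opening: -0.001
```

```bash
cat >> h.py <<'E'
O=np.array([.562,-.087]);AY=np.radians(11.9);U=np.array([np.cos(AY),np.sin(AY)]);V=np.array([-U[1],U[0]])
def w(x,y,z): return [*(O+x*U+y*V),z]
def an():
    s=ctrl.get_state();p=s["eef_pos"];q=p[:2]-O
    print("t",round(s["time"],2),"an xyz mm",(np.array([q@U,q@V,p[2]])*1000).round(1),"F an",np.array([s["contact_force"][:2]@U,s["contact_force"][:2]@V,s["contact_force"][2]]).round(1))
E
python3 -c "
from h import *
an();plan(w(.05,0,.280),AY,n=1)"
```

```text
t 12.68 an xyz mm [104.9  -0.8 283.1] F an [ 0.8 -0.2  0.4]
N 1 from [ 0.6648 -0.0661  0.2831] yaw0 11.66
{"travel": [np.float64(-0.1829), np.float64(0.0097), np.float64(0.0018)] ,"rotation": [np.float64(0.003), np.float64(-0.008), np.float64(0.007)] }
```

>>> arm_command(
  steps=[
    {"hand": 0,"travel": [-0.05,0.003,0.002],"rotation": [0,-0.008,0.007]},
    {"hand": 0,"travel": [-0.05,0.004,0],"rotation": [0,0,0]},
    {"hand": 0,"travel": [-0.05,0.003,0],"rotation": [0,0,0]},
    {"hand": 0,"travel": [-0.06,0.005,0],"rotation": [0,0,0]},
    {"hand": 0,"travel": [0,0,0],"rotation": [0,0,0]},
  ],
)

```text
time: 13.3
eef_pos: [0.5992, -0.0797, 0.2824]
tcp_rot: [0.705, 0.075, -0.072, -0.702]
contact_force: [0.5, 0.1, -0.1]
opening: 0.001
```

```bash
python3 -c "
from h import *
an();plan(w(-.002,0,.26),AY,n=3)
im,d=ctrl.read_camera('wrist');cv2.imwrite('pics/w9.png',im)"
```

```text
t 13.3 an xyz mm [ 37.9  -0.6 282.4] F an [ 0.6 -0.  -0.1]
N 3 from [ 0.5992 -0.0797  0.2824] yaw0 11.91
{"travel": [np.float64(-0.0445), np.float64(0.0247), np.float64(0.0007)] ,"rotation": [np.float64(0.003), np.float64(0.0), np.float64(0.003)] }
{"travel": [np.float64(-0.0445), np.float64(0.0247), np.float64(0.0007)] ,"rotation": [np.float64(0.003), np.float64(0.0), np.float64(0.003)] }
{"travel": [np.float64(-0.0444), np.float64(0.0248), np.float64(0.0007)] ,"rotation": [np.float64(0.003), np.float64(0.0), np.float64(0.003)] }
```

View pics/w9.png

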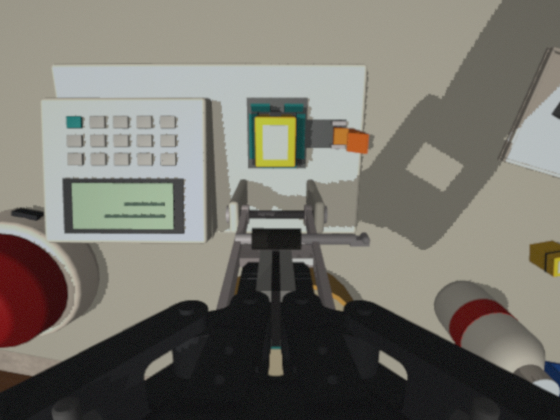

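```bash
python3 -c "
from h import *
im,d=ctrl.read_camera('scene');cv2.imwrite('pics/s9.png',cv2.resize(im[130:310,100:340],(800,600)))
im,d=ctrl.read_camera('top');cv2.imwrite('pics/t9.png',cv2.resize(im[100:230,260:420],(640,520)))"
```

```text
(no output)
```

View pics/s9.png

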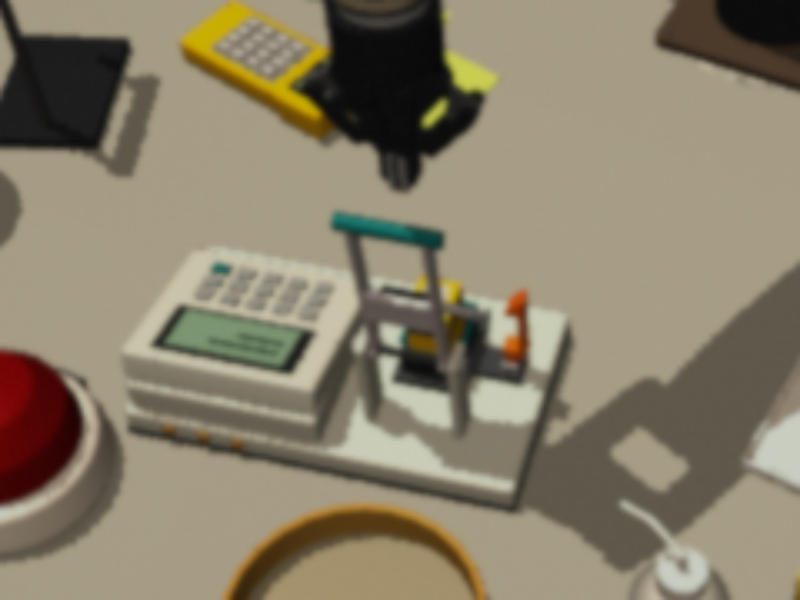

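View pics/t9.png

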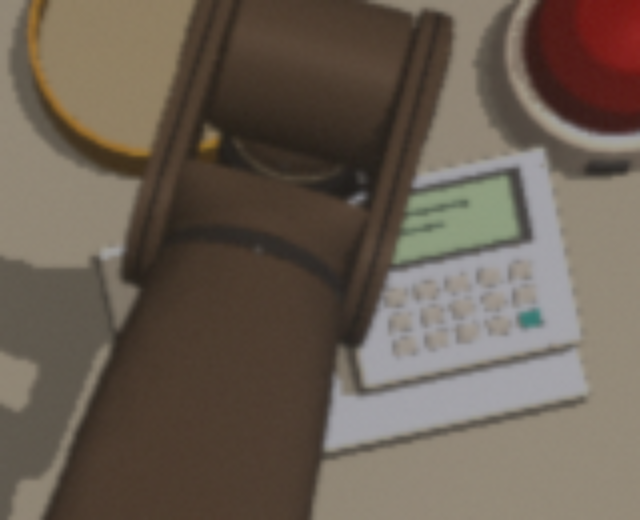

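```bash
python3 -c "
from h import *
s=ctrl.get_state();p=np.array(s['eef_pos']);print(p)
q=proj('scene',[p-[0,0,.025],p-[0,0,.006],p]);print(q,(q-[100,130])/.3)
d=np.load('pics/scene0d.npy');print(cloud('scene',d)[199,216])
print(proj('scene',[[.636,-.0715,.275],[.5992,-.0797,.2824-.025]]))"
```

```text
[ 0.60064774 -0.07951257  0.28234874]
[[222.11871739 192.2811977 ]
 [221.47403737 186.95796195]
 [221.26700891 185.24902561]] [[407.0623913  207.60399232]
 [404.9134579  189.85987316]
 [404.22336303 184.16341869]]
[ 0.64336636 -0.06970293  0.28113307]
[[217.12816036 198.36110378]
 [222.34131011 191.84438239]]
```

The shut fingertips passed over the bar, because they reach less far ahead than stated. The bar has not moved. I'll go back behind it and lower.

>>> arm_command(
  steps=[
    {"hand": 0,"travel": [0,-0.13,0],"rotation": [0,0,0]},
    {"hand": 0,"travel": [0.12,-0.03,0],"rotation": [0,0,0]},
    {"hand": 0,"travel": [0.12,0,0],"rotation": [0,0,0]},
    {"hand": 0,"travel": [0.02,0,0],"rotation": [0,0,0]},
    {"hand": 0,"travel": [0,0,0],"rotation": [0,0,0]},
  ],
)

```text
time: 14.08
eef_pos: [0.6799, -0.0624, 0.3319]
tcp_rot: [0.705, 0.076, -0.072, -0.702]
contact_force: [-0.6, 0.4, -0.0]
opening: 0.002
```

```bash
python3 -c "
from h import *
an();plan(w(.106,0,.252),AY)"
```

```text
t 14.07 an xyz mm [ 1.205e+02 -3.000e-01  3.319e+02] F an [-0.5  0.5 -0. ]
N 2 from [ 0.6799 -0.0624  0.3319] yaw0 11.98
{"travel": [np.float64(-0.0248), np.float64(0.133), np.float64(0.0012)] ,"rotation": [np.float64(0.005), np.float64(0.001), np.float64(0.005)] }
{"travel": [np.float64(-0.0245), np.float64(0.1331), np.float64(0.0008)] ,"rotation": [np.float64(0.005), np.float64(0.001), np.float64(0.005)] }
```

>>> arm_command(
  steps=[
    {"hand": 0,"travel": [-0.02,0.06,0],"rotation": [0.005,0,0.005]},
    {"hand": 0,"travel": [-0.015,0.12,0],"rotation": [0.005,0,0.005]},
    {"hand": 0,"travel": [0,0.08,0],"rotation": [0,0,0]},
    {"hand": 0,"travel": [0,0,0],"rotation": [0,0,0]},
  ],
)

```text
time: 14.58
eef_pos: [0.6644, -0.0654, 0.2477]
tcp_rot: [-0.703, -0.071, 0.075, 0.704]
contact_force: [-0.4, 0.0, 0.8]
opening: -0.001
```

```bash
python3 -c "
from h import *
an();plan(w(.106,0,.252),AY)
im,d=ctrl.read_camera('scene');cv2.imwrite('pics/s10.png',cv2.resize(im[130:310,100:340],(800,600)))
im,d=ctrl.read_camera('wrist');cv2.imwrite('pics/w10.png',im)
"
```

```text
t 14.57 an xyz mm [104.7  -0.  247.7] F an [-0.4  0.1  0.8]
N 1 from [ 0.6644 -0.0654  0.2477] yaw0 11.91
{"travel": [np.float64(0.0044), np.float64(-0.0142), np.float64(0.0001)] ,"rotation": [np.float64(-0.005), np.float64(0.0), np.float64(-0.011)] }
```

View pics/s10.png

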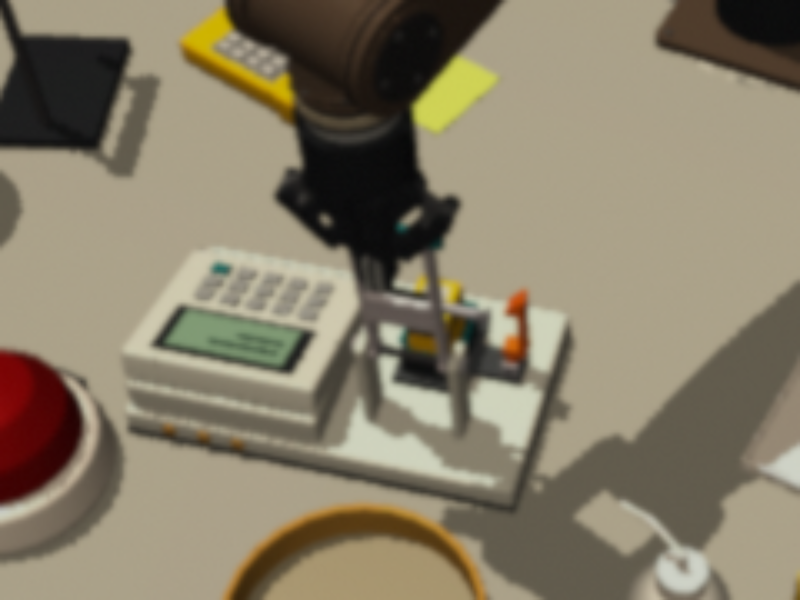

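View pics/w10.png

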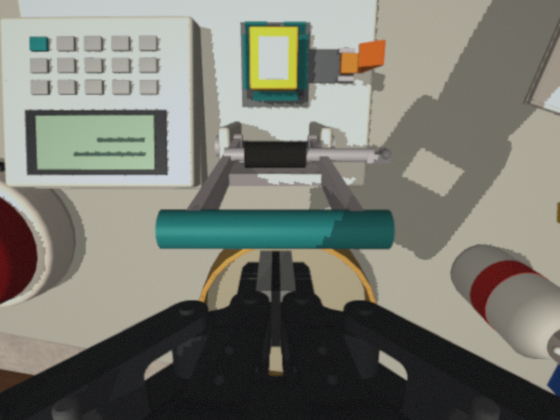

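```bash
python3 -c "
from h import *
for z in (.248,.238,.228,.218): q=proj('scene',[w(.1047,0,z)]);print(z,(q-[100,130])/.3)
im=cv2.imread('pics/s10.png');cv2.imwrite('pics/s10b.png',cv2.resize(im[180:340,260:480],(800,582),interpolation=cv2.INTER_CUBIC))"
```

```text
0.248 [[381.39341071 283.05122855]]
0.238 [[382.70375625 291.9785815 ]]
0.228 [[383.99646901 300.78790961]]
0.218 [[385.27190837 309.48157863]]
```

View pics/s10b.png

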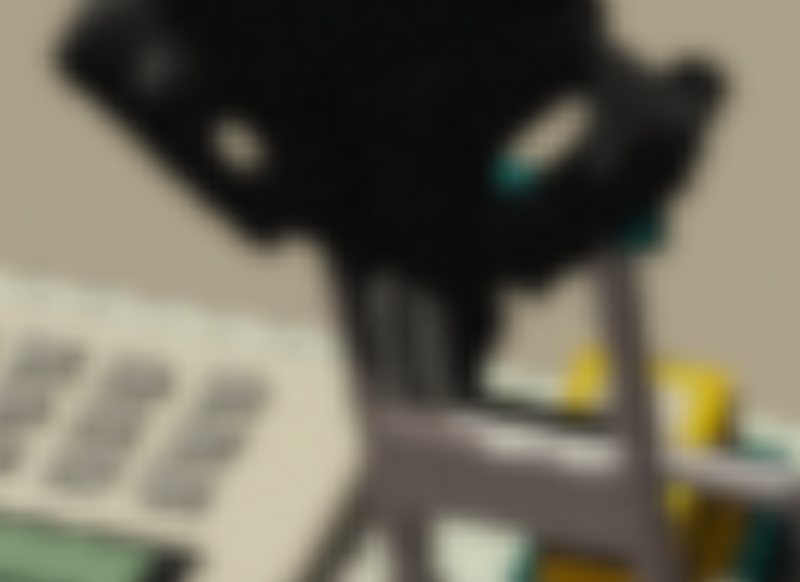

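>>> arm_command(
  steps=[
    {"hand": 0,"travel": [0,-0.045,0],"rotation": [0,0,-0.008]},
    {"hand": 0,"travel": [0,0,0],"rotation": [0,0,0]},
    {"hand": 0,"travel": [-0.04,0,0],"rotation": [0,0,0]},
    {"hand": 0,"travel": [-0.05,0,0],"rotation": [0,0,0]},
    {"hand": 0,"travel": [-0.05,0,0],"rotation": [0,0,0]},
    {"hand": 0,"travel": [0,0,0],"rotation": [0,0,0]},
  ],
)

```text
time: 15.42
eef_pos: [0.6237, -0.0754, 0.2709]
tcp_rot: [0.704, 0.078, -0.069, -0.702]
contact_force: [-0.6, 0.3, 0.0]
opening: 0.001
```

```bash
cat > look.py <<'E'
from h import *
import sys
k=sys.argv[1];an()
s=ctrl.get_state();im,d=ctrl.read_camera('wrist');cv2.imwrite(f'pics/w{k}.png',im)
C=cloud("wrist",d,s);a=im.astype(int);b,g,r=a[...,0],a[...,1],a[...,2]
P=C[(g-r>25)&(b-r>20)&(C[...,2]>.085)];q=P[:,:2]-O
x=q@U*1000;y=q@V*1000;m=(abs(y)<45)&(x<120)
if m.sum()>100:
    print("teal n",m.sum(),"x",np.percentile(x[m],[2,50,98]).round(1),"z",np.percentile(P[m,2]*1000,[2,50,98]).round(1))
E
python3 look.py 11
```

```text
t 15.43 an xyz mm [ 62.8  -1.3 270.9] F an [-0.6  0.4  0. ]
teal n 6136 x [37.  41.6 48.9] z [274.6 279.5 281.4]
```

View pics/w11.png

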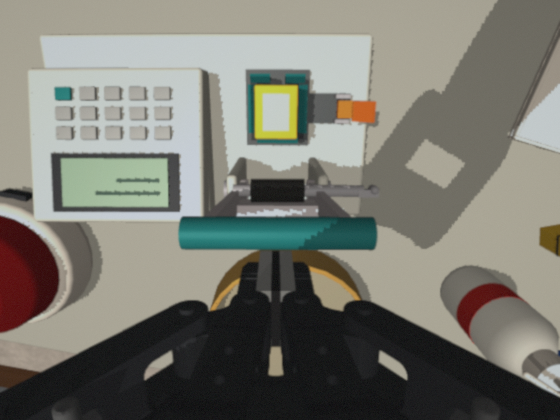

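>>> arm_command(
  steps=[
    {"hand": 0,"travel": [-0.04,0.04,0.002],"rotation": [0,0,0]},
    {"hand": 0,"travel": [-0.06,0.03,0.002],"rotation": [0,0,0]},
    {"hand": 0,"travel": [-0.05,0.03,0],"rotation": [0,0,0]},
    {"hand": 0,"travel": [-0.05,0.03,0],"rotation": [0,0,0]},
    {"hand": 0,"travel": [0,0,0],"rotation": [0,0,0]},
  ],
)

```text
time: 16.1
eef_pos: [0.5659, -0.0871, 0.231]
tcp_rot: [0.704, 0.08, -0.067, -0.702]
contact_force: [-0.1, 0.7, 0.8]
opening: -0.001
```

```bash
python3 look.py 12
```

```text
t 16.1 an xyz mm [  3.7  -0.9 231. ] F an [0.  0.7 0.8]
teal n 8132 x [-23.3 -18.9 -11.3] z [253.2 258.4 260.2]
```

View pics/w12.png

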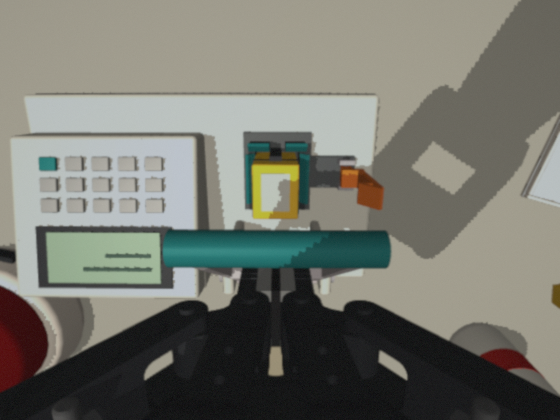

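>>> arm_command(
  steps=[
    {"hand": 0,"travel": [-0.05,0.02,0.003],"rotation": [0,0,0.01]},
    {"hand": 0,"travel": [-0.05,0.03,0],"rotation": [0,0,0]},
    {"hand": 0,"travel": [-0.04,0.04,0],"rotation": [0,0,0]},
    {"hand": 0,"travel": [0,0,0],"rotation": [0,0,0]},
  ],
)

```text
time: 16.65
eef_pos: [0.5253, -0.0951, 0.2028]
tcp_rot: [0.705, 0.079, -0.068, -0.702]
contact_force: [1.0, 0.1, -0.8]
opening: 0.002
```

```bash
python3 look.py 13
```

```text
t 16.65 an xyz mm [-37.6  -0.4 202.8] F an [ 1.  -0.2 -0.8]
teal n 7344 x [-64.1 -59.7 -52.2] z [218.5 223.7 225.5]
```

View pics/w13.png

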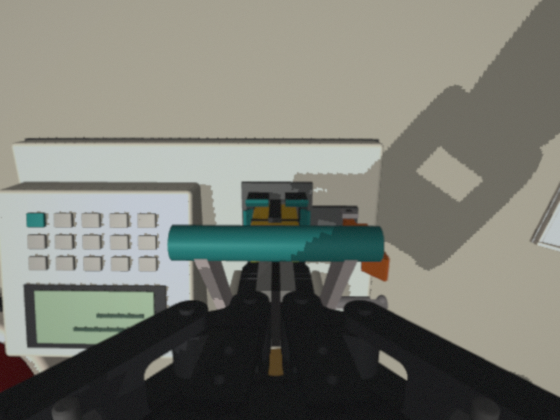

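>>> arm_command(
  steps=[
    {"hand": 0,"travel": [0.03,0,0],"rotation": [0,0.005,0.005]},
    {"hand": 0,"travel": [0,-0.12,0],"rotation": [0,0,0]},
    {"hand": 0,"travel": [0,-0.12,0],"rotation": [0,0,0]},
    {"hand": 0,"travel": [-0.06,0,0],"rotation": [0,0,0]},
    {"hand": 0,"travel": [-0.05,0,0],"rotation": [0,0,0]},
    {"hand": 0,"travel": [0,0,0],"rotation": [0,0,0]},
  ],
)

```text
time: 17.45
eef_pos: [0.505, -0.0999, 0.2801]
tcp_rot: [0.706, 0.079, -0.067, -0.701]
contact_force: [-0.4, -0.5, 0.3]
opening: -0.002
```

```bash
python3 look.py 14;python3 -c "
from h import *
plan(w(-.062,0,.245),AY,n=2)"
```

```text
t 17.45 an xyz mm [-58.5  -0.9 280.1] F an [-0.5 -0.4  0.3]
teal n 2774 x [-64.1 -59.5 -52.4] z [218.5 223.7 225.6]
N 2 from [ 0.5052 -0.0999  0.28  ] yaw0 11.88
{"travel": [np.float64(-0.0073), np.float64(0.0582), np.float64(0.002)] ,"rotation": [np.float64(0.008), np.float64(-0.0), np.float64(0.016)] }
{"travel": [np.float64(-0.0068), np.float64(0.0582), np.float64(0.0017)] ,"rotation": [np.float64(0.008), np.float64(-0.0), np.float64(0.016)] }
```

View pics/w14.png

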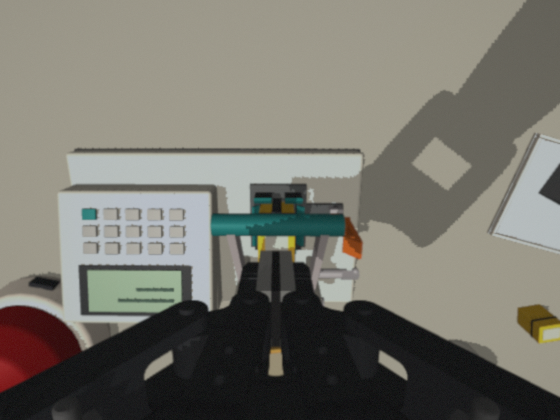

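>>> arm_command(
  steps=[
    {"hand": 0,"travel": [-0.01,0.04,0.003],"rotation": [0.008,0,0.016]},
    {"hand": 0,"travel": [-0.006,0.06,0],"rotation": [0.006,0,0.012]},
    {"hand": 0,"travel": [-0.01,0.04,0],"rotation": [0,0,0]},
    {"hand": 0,"travel": [-0.015,0.04,0],"rotation": [0,0,0]},
    {"hand": 0,"travel": [0,0,0],"rotation": [0,0,0]},
  ],
)

```text
time: 18.12
eef_pos: [0.4912, -0.1014, 0.2188]
tcp_rot: [-0.703, -0.071, 0.075, 0.704]
contact_force: [-2.3, -0.3, 1.1]
opening: -0.001
```

```bash
python3 look.py 15
```

```text
t 18.12 an xyz mm [-72.2   0.5 218.8] F an [-2.3  0.1  1.1]
teal n 2455 x [-66.6 -63.2 -55.9] z [215.5 220.8 223.2]
```

View pics/w15.png

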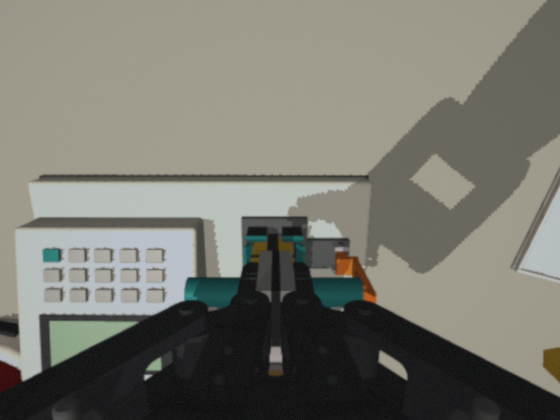

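>>> arm_command(
  steps=[
    {"hand": 0,"travel": [-0.01,-0.06,0],"rotation": [0,0,0]},
    {"hand": 0,"travel": [0.045,-0.03,0],"rotation": [0,0,0]},
    {"hand": 0,"travel": [0.02,0,0],"rotation": [0,0,0]},
    {"hand": 0,"travel": [0,0,0],"rotation": [0,0,0]},
  ],
)

```text
time: 18.68
eef_pos: [0.5118, -0.0977, 0.2517]
tcp_rot: [0.703, 0.075, -0.072, -0.703]
contact_force: [0.2, -0.3, -0.7]
opening: 0.003
```

```bash
python3 look.py 16;python3 -c "
from h import *
plan(w(-.064,0,.220),AY,n=1)"
```

```text
t 18.68 an xyz mm [-5.130e+01 -1.000e-01  2.517e+02] F an [ 0.2 -0.4 -0.7]
teal n 3665 x [-66.2 -61.5 -54.6] z [216.2 221.1 223. ]
N 1 from [ 0.5116 -0.0977  0.2516] yaw0 11.88
{"travel": [np.float64(-0.042), np.float64(0.1052), np.float64(0.0003)] ,"rotation": [np.float64(0.001), np.float64(-0.001), np.float64(0.007)] }
```

>>> arm_command(
  steps=[
    {"hand": 0,"travel": [-0.025,0.01,0],"rotation": [0,0,0.005]},
    {"hand": 0,"travel": [0,0.03,0],"rotation": [0,0,0]},
    {"hand": 0,"travel": [0,0.02,0],"rotation": [0,0,0]},
    {"hand": 0,"travel": [0,0,0],"rotation": [0,0,0]},
  ],
)

```text
time: 19.23
eef_pos: [0.5025, -0.099, 0.2304]
tcp_rot: [-0.703, -0.072, 0.074, 0.704]
contact_force: [0.9, -0.8, -0.8]
opening: -0.004
```

```bash
python3 look.py 17
```

```text
t 19.23 an xyz mm [-60.7   0.6 230.4] F an [ 0.7 -1.  -0.8]
teal n 3394 x [-66.4 -62.7 -55. ] z [215.8 220.9 223. ]
```

>>> arm_command(
  steps=[
    {"hand": 0,"travel": [-0.008,0.03,0],"rotation": [0,0,0]},
    {"hand": 0,"travel": [-0.018,0.03,0],"rotation": [0,0,0]},
    {"hand": 0,"travel": [-0.018,0.03,0],"rotation": [0,0,0]},
    {"hand": 0,"travel": [0,0,0],"rotation": [0,0,0]},
  ],
)

```text
time: 19.77
eef_pos: [0.4884, -0.1021, 0.2022]
tcp_rot: [-0.703, -0.072, 0.074, 0.704]
contact_force: [0.2, 1.5, 0.4]
opening: 0.003
```

```bash
python3 look.py 18
```

```text
t 19.77 an xyz mm [-75.1   0.4 202.2] F an [0.5 1.4 0.4]
teal n 3272 x [-80.  -76.3 -68.7] z [196.  201.1 203.2]
```

View pics/w18.png

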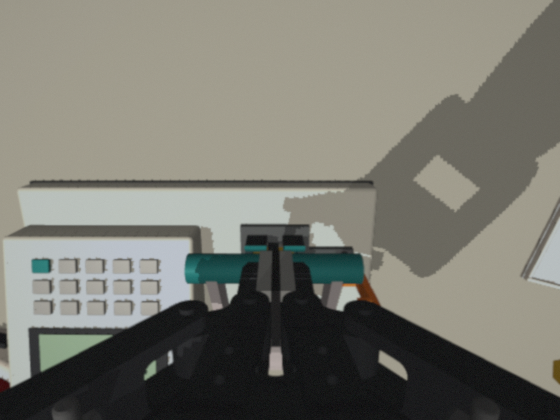

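>>> arm_command(
  steps=[
    {"hand": 0,"travel": [-0.008,0.025,0],"rotation": [0,0,0]},
    {"hand": 0,"travel": [-0.01,0.03,0],"rotation": [0,0,0]},
    {"hand": 0,"travel": [-0.01,0.03,0],"rotation": [0,0,0]},
    {"hand": 0,"travel": [0,0,0],"rotation": [0,0,0]},
  ],
)

```text
time: 20.32
eef_pos: [0.4802, -0.104, 0.1756]
tcp_rot: [-0.703, -0.073, 0.074, 0.703]
contact_force: [0.2, 1.4, -0.2]
opening: -0.002
```

```bash
python3 look.py 19;  python3 -c "
from h import *
plan(w(-.086,0,.168),AY,n=1)
im,d=ctrl.read_camera('scene');cv2.imwrite('pics/s19.png',cv2.resize(im[130:310,100:340],(800,600)))"
```

```text
t 20.32 an xyz mm [-83.6   0.2 175.6] F an [ 0.5  1.3 -0.2]
teal n 3681 x [-92.2 -88.7 -80.8] z [169.4 174.5 176.6]
N 1 from [ 0.4805 -0.1041  0.1761] yaw0 11.88
{"travel": [np.float64(-0.0091), np.float64(0.027), np.float64(-0.0001)] ,"rotation": [np.float64(0.0), np.float64(-0.001), np.float64(-0.001)] }
```

View pics/s19.png

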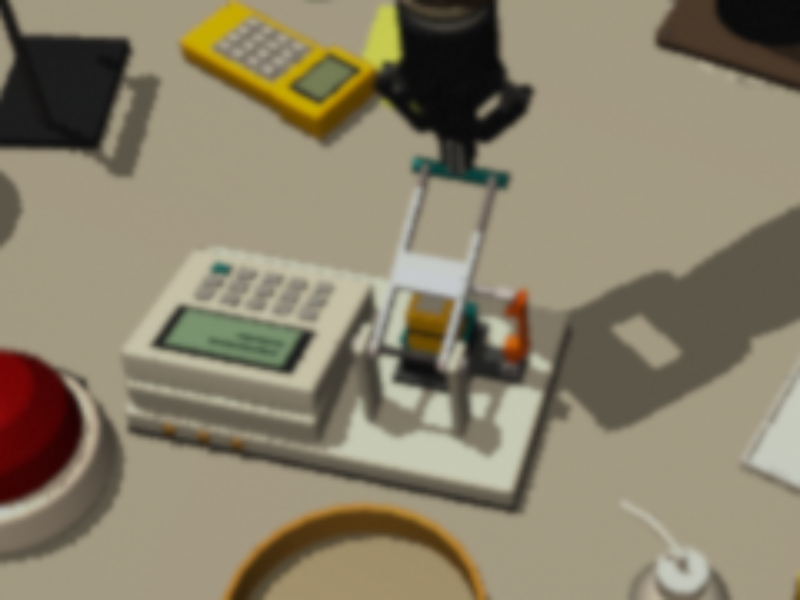

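>>> arm_command(
  steps=[
    {"hand": 0,"travel": [-0.013,0.015,0],"rotation": [0,0,0]},
    {"hand": 0,"travel": [-0.008,0.02,0],"rotation": [0,0,0]},
    {"hand": 0,"travel": [-0.008,0.02,0],"rotation": [0,0,0]},
    {"hand": 0,"travel": [0,0,0],"rotation": [0,0,0]},
  ],
)

```text
time: 20.92
eef_pos: [0.4734, -0.1062, 0.161]
tcp_rot: [0.704, 0.075, -0.072, -0.703]
contact_force: [0.4, -0.4, 0.3]
opening: -0.0
```

```bash
python3 look.py 20
```

```text
t 20.93 an xyz mm [-90.6  -0.5 161. ] F an [ 0.3 -0.4  0.3]
teal n 3305 x [-96.6 -93.1 -84.9] z [155.3 160.1 162.3]
```

>>> arm_command(
  steps=[
    {"hand": 0,"travel": [-0.003,0.018,0],"rotation": [0,0,0]},
    {"hand": 0,"travel": [-0.003,0.018,0],"rotation": [0,0,0]},
    {"hand": 0,"travel": [0,0,0],"rotation": [0,0,0]},
  ],
)

```text
time: 21.35
eef_pos: [0.4712, -0.107, 0.1516]
tcp_rot: [0.704, 0.074, -0.073, -0.703]
contact_force: [0.4, 0.6, 0.2]
opening: -0.003
```

>>> arm_command(
  steps=[
    {"hand": 0,"travel": [-0.001,0.018,0],"rotation": [0,0,0]},
    {"hand": 0,"travel": [0,0,0],"rotation": [0,0,0]},
  ],
)

```text
time: 21.6
eef_pos: [0.4706, -0.1073, 0.1466]
tcp_rot: [0.704, 0.074, -0.073, -0.702]
contact_force: [0.4, -0.2, 0.2]
opening: -0.002
```

```bash
python3 look.py 21
```

```text
t 21.6 an xyz mm [-93.6  -1.1 146.6] F an [ 0.4 -0.3  0.2]
teal n 3243 x [-99.6 -96.2 -88.3] z [140.8 145.6 147.8]
```

>>> arm_command(
  steps=[
    {"hand": 0,"travel": [0,0.015,0.003],"rotation": [0,0,0]},
  ],
)

```text
time: 21.78
eef_pos: [0.4707, -0.107, 0.1425]
tcp_rot: [0.705, 0.074, -0.073, -0.702]
contact_force: [-1.0, -2.0, 3.2]
opening: 0.002
```

>>> arm_command(
  steps=[
    {"hand": 0,"travel": [0,0.015,0],"rotation": [0,0,0]},
  ],
)

```text
time: 21.9
eef_pos: [0.4704, -0.1071, 0.1382]
tcp_rot: [0.705, 0.074, -0.074, -0.702]
contact_force: [-4.2, 0.5, 7.1]
opening: -0.001
```

>>> arm_command(
  steps=[
    {"hand": 0,"travel": [0,0.012,0],"rotation": [0,0,0]},
  ],
)

```text
time: 22.02
eef_pos: [0.4701, -0.1072, 0.1353]
tcp_rot: [0.705, 0.073, -0.075, -0.702]
contact_force: [-6.6, 0.7, 12.0]
opening: 0.0
```

>>> arm_command(
  steps=[
    {"hand": 0,"travel": [0,0.012,0],"rotation": [0,0,0]},
  ],
)

```text
time: 22.15
eef_pos: [0.4698, -0.1073, 0.1333]
tcp_rot: [0.704, 0.072, -0.076, -0.702]
contact_force: [-6.5, 0.9, 14.7]
opening: 0.001
```

```bash
python3 look.py 22; python3 -c "
from h import *
an()
im,d=ctrl.read_camera('scene');cv2.imwrite('pics/s22.png',cv2.resize(im[170:270,180:300],(720,600),interpolation=cv2.INTER_CUBIC));an()"
```

```text
t 22.15 an xyz mm [-94.4  -0.9 133.3] F an [-6.1  2.2 14.7]
teal n 3306 x [-101.1  -97.7  -89.7] z [128.  132.8 135. ]
t 22.2 an xyz mm [-94.4  -0.8 133.1] F an [-6.   1.9 11.8]
t 22.25 an xyz mm [-94.4  -0.8 133.1] F an [-6.6  1.1 10.9]
```

View pics/s22.png

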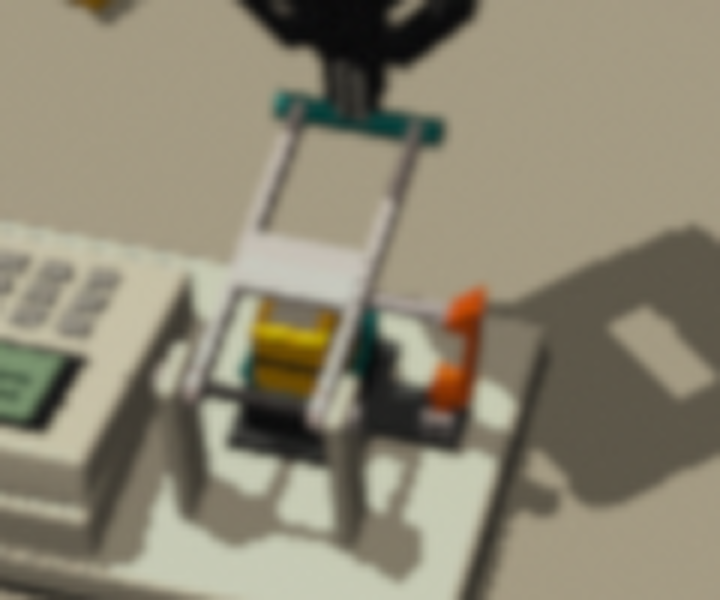

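View pics/w22.png

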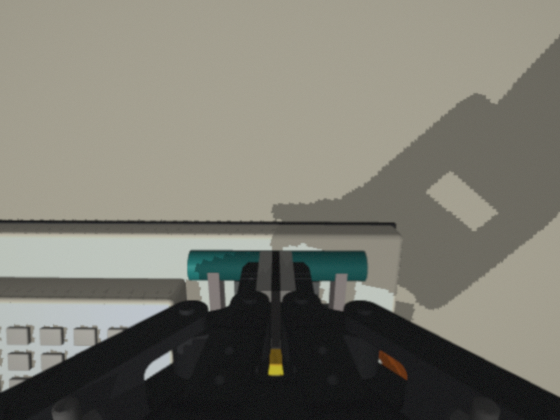

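>>> arm_command(
  steps=[
    {"hand": 0,"travel": [0.004,0.012,0.001],"rotation": [0,0,0]},
  ],
)

```text
time: 22.38
eef_pos: [0.4698, -0.1073, 0.1316]
tcp_rot: [0.704, 0.071, -0.078, -0.702]
contact_force: [-13.3, -1.2, 18.5]
opening: -0.001
```

>>> arm_command(
  steps=[
    {"hand": 0,"travel": [0.003,0.012,0],"rotation": [0,0,0]},
  ],
)

```text
time: 22.5
eef_pos: [0.4696, -0.1074, 0.1306]
tcp_rot: [0.704, 0.069, -0.08, -0.702]
contact_force: [-11.5, 1.4, 20.9]
opening: 0.003
```

```bash
python3 -c "
from h import *
an();s=ctrl.get_state();print(R.from_quat(s['tcp_rot']).as_matrix().round(3),s['wrist_torque'],s['joint_efforts'].round(1))
plan(w(-.094,0,.130),AY,n=1)
im,d=ctrl.read_camera('scene');cv2.imwrite('pics/s23.png',cv2.resize(im[170:270,180:300],(720,600),interpolation=cv2.INTER_CUBIC));an()"
```

```text
t 22.5 an xyz mm [-94.6  -0.9 130.6] F an [-10.9   3.7  20.9]
[[ 0.977 -0.015 -0.211]
 [ 0.211 -0.005  0.978]
 [-0.016 -1.    -0.002]] [ 0.27696131  2.02327413 -0.02343473] [  0.5 -16.9 -22.5   0.7  -2.8  -0. ]
N 1 from [ 0.4696 -0.1074  0.1306] yaw0 12.16
{"travel": [np.float64(0.0022), np.float64(0.0018), np.float64(0.003)] ,"rotation": [np.float64(0.003), np.float64(0.009), np.float64(-0.03)] }
t 22.55 an xyz mm [-94.6  -0.9 130.5] F an [-11.4   2.7  17.7]
```

View pics/s23.png

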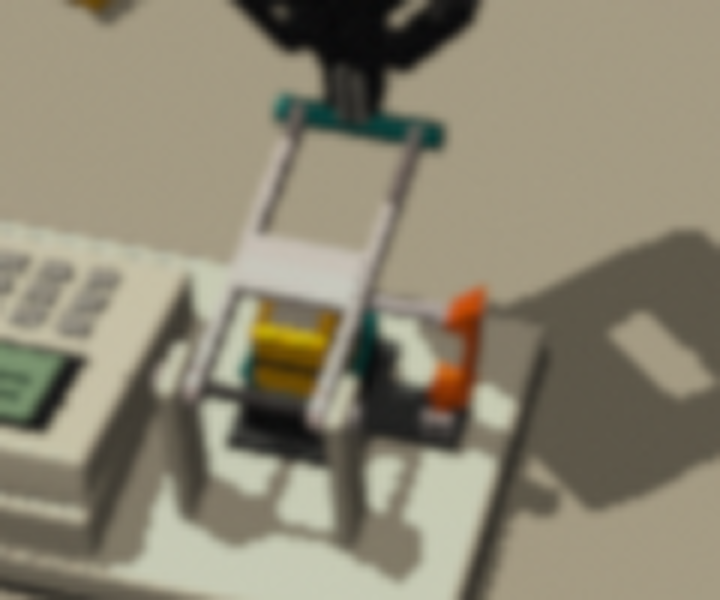

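```bash
cat > bar.py <<'E'
from h import *
an()
im,d=ctrl.read_camera('scene')
C=cloud('scene',d);a=im.astype(int);b,g,r=a[...,0],a[...,1],a[...,2]
q=(C[...,:2]-O);x=q@U*1000;y=q@V*1000;z=C[...,2]*1000
m=(g-r>25)&(b-r>15)&(abs(y)<45)&(x<-70)&(x>-125)&(z>90)
print("bar",m.sum(),"x",np.percentile(x[m],[2,50,98]).round(1),"z",np.percentile(z[m],[2,50,90,98]).round(1))
hsv=cv2.cvtColor(im,cv2.COLOR_BGR2HSV)
m=(hsv[...,0]>15)&(hsv[...,0]<35)&(hsv[...,1]>140)&(abs(x)<35)&(abs(y)<30)&(z>60)
print("cart",m.sum(),"x",np.percentile(x[m],[2,50,98]).round(1),"z",np.percentile(z[m],[50,90,98]).round(1))
m=(hsv[...,0]<14)&(hsv[...,1]>150)&(abs(x)<20)&(y>50)&(y<95)&(z>40)
print("catch",m.sum(),"y",np.percentile(y[m],[2,50,98]).round(1),"z",np.percentile(z[m],[2,50,98]).round(1))
an()
E
python3 bar.py
python3 - <<'E'
import sys,os;os.chdir('.');sys.path.insert(0,'.')
from h import *
C=cloud('scene',np.load('pics/scene0d.npy'));im=cv2.imread('pics/scene0.png');hsv=cv2.cvtColor(im,cv2.COLOR_BGR2HSV)
q=(C[...,:2]-O);x=q@U*1000;y=q@V*1000;z=C[...,2]*1000
m=(hsv[...,0]<14)&(hsv[...,1]>150)&(abs(x)<20)&(y>50)&(y<95)&(z>40)
print("catch0",m.sum(),"y",np.percentile(y[m],[2,50,98]).round(1),"z",np.percentile(z[m],[2,50,98]).round(1))
a=im.astype(int);b,g,r=a[...,0],a[...,1],a[...,2]
m=(g-r>25)&(b-r>15)&(abs(y)<45)&(z>220)&(z<300);print("bar0 z",np.percentile(z[m],[50,90,98]),np.percentile(x[m],[2,50,98]))
E
```

```text
t 22.55 an xyz mm [-94.6  -0.9 130.5] F an [-11.4   2.7  17.7]
bar 51 x [-93.5 -89.4 -83.1] z [123.6 129.7 132.6 133.5]
cart 132 x [ 7.5 22.9 26.1] z [ 95.5 105.5 107.4]
catch 83 y [58.5 72.9 79.2] z [ 54.2  85.3 129. ]
t 22.6 an xyz mm [-94.6  -0.9 130.5] F an [-10.    3.2  18.4]
catch0 79 y [56.9 69.  72.6] z [ 55.9  87.8 132. ]
bar0 z [279.95816652 282.29191616 283.85675401] [74.94628175 80.95922961 85.6207537 ]
```

>>> arm_command(
  steps=[
    {"hand": 0,"travel": [-0.01,0.003,0.002],"rotation": [0,0,0]},
  ],
)

```text
time: 22.72
eef_pos: [0.4683, -0.1076, 0.1314]
tcp_rot: [0.705, 0.071, -0.078, -0.702]
contact_force: [1.8, 0.3, 2.7]
opening: 0.002
```

```bash
python3 bar.py
```

```text
t 22.73 an xyz mm [-95.9  -0.8 131.4] F an [ 1.8 -0.1  2.7]
bar 58 x [-94.7 -89.5 -84.4] z [125.1 129.7 132.7 133.9]
cart 129 x [ 6.  22.9 26.3] z [ 94.6 105.  107. ]
catch 85 y [58.6 72.6 79.1] z [ 55.1  84.7 129.8]
t 22.77 an xyz mm [-96.2  -0.8 131.2] F an [-0.  -0.   7.1]
```

>>> arm_command(
  steps=[
    {"hand": 0,"travel": [-0.002,0.01,0],"rotation": [0,0,-0.01]},
  ],
)

```text
time: 22.9
eef_pos: [0.4682, -0.1078, 0.1305]
tcp_rot: [0.704, 0.073, -0.077, -0.702]
contact_force: [-7.3, 3.3, 18.5]
opening: -0.0
```

>>> arm_command(
  steps=[
    {"hand": 0,"travel": [-0.002,0.01,0],"rotation": [0,0,-0.01]},
  ],
)

```text
time: 23.02
eef_pos: [0.4682, -0.1078, 0.1304]
tcp_rot: [0.704, 0.075, -0.075, -0.702]
contact_force: [-7.8, 4.1, 19.3]
opening: -0.007
```

```bash
python3 -c "
from h import *
an()
im,d=ctrl.read_camera('scene');a=cv2.resize(im[195:255,205:275],(560,480),interpolation=cv2.INTER_CUBIC)
cv2.imwrite('pics/s24.png',a)
im,d=ctrl.read_camera('top');a=cv2.resize(im[140:230,270:370],(660,594),interpolation=cv2.INTER_CUBIC)
cv2.imwrite('pics/t24.png',a);an()"
```

```text
t 23.02 an xyz mm [-96.1  -1.  130.4] F an [-6.8  5.6 19.3]
t 23.12 an xyz mm [-96.1  -1.  130.5] F an [-5.9  5.  18.2]
```

View pics/s24.png

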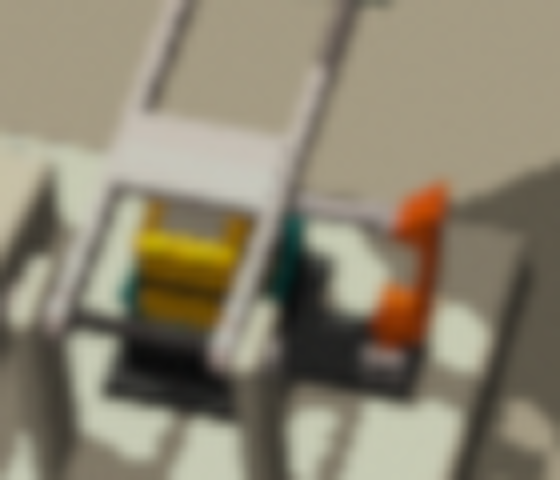

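View pics/t24.png

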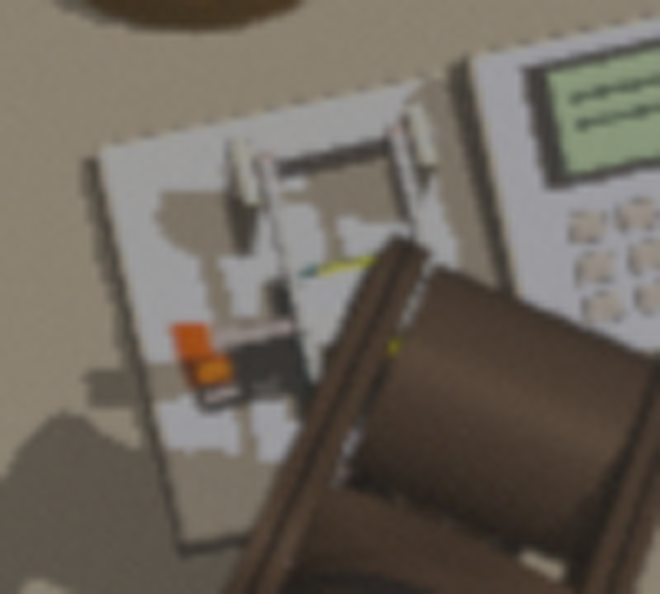

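>>> arm_command(
  steps=[
    {"hand": 0,"travel": [-0.007,0.01,-0.003],"rotation": [0,0,0]},
  ],
)

```text
time: 23.25
eef_pos: [0.468, -0.108, 0.1305]
tcp_rot: [-0.703, -0.076, 0.073, 0.703]
contact_force: [-1.2, 8.9, 14.9]
opening: -0.004
```

>>> arm_command(
  steps=[
    {"hand": 0,"travel": [-0.003,0.01,0],"rotation": [0,0,0]},
  ],
)

```text
time: 23.38
eef_pos: [0.4682, -0.1078, 0.1305]
tcp_rot: [-0.703, -0.076, 0.073, 0.704]
contact_force: [-6.6, 2.8, 18.2]
opening: -0.003
```

```bash
python3 look.py 25; python3 bar.py
```

```text
t 23.38 an xyz mm [-96.1  -1.  130.5] F an [-5.9  4.1 18.2]
teal n 3153 x [-101.3  -97.9  -90. ] z [125.2 130.1 132.3]
t 23.43 an xyz mm [-96.1  -1.  130.5] F an [-4.9  4.9 17.4]
bar 53 x [-93.6 -89.9 -85.2] z [122.7 129.6 132.3 134. ]
cart 129 x [ 5.4 22.9 26.9] z [ 95.2 104.8 107.7]
catch 85 y [58.3 73.1 79. ] z [ 56.   87.  128.1]
t 23.48 an xyz mm [-96.1  -1.  130.5] F an [-5.7  5.3 17.6]
```

View pics/w25.png

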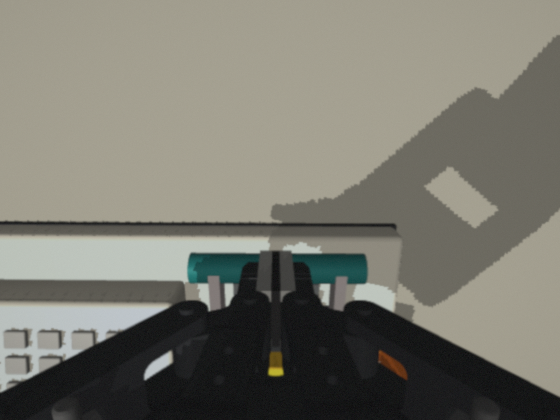

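>>> arm_command(
  steps=[
    {"hand": 0,"travel": [0,-0.03,0],"rotation": [0,0,0]},
    {"hand": 0,"travel": [0,-0.04,0],"rotation": [0,0,0]},
    {"hand": 0,"travel": [0,0,0],"rotation": [0,0,0]},
  ],
)

```text
time: 23.85
eef_pos: [0.4677, -0.1073, 0.1513]
tcp_rot: [-0.702, -0.076, 0.073, 0.704]
contact_force: [-0.5, 0.3, -0.9]
opening: 0.002
```

```bash
python3 look.py 26; python3 bar.py; python3 -c "
from h import *
im,d=ctrl.read_camera('scene');a=cv2.resize(im[175:265,180:285],(700,600),interpolation=cv2.INTER_CUBIC)
cv2.imwrite('pics/s26.png',a)"
```

```text
t 23.85 an xyz mm [-96.4  -0.4 151.3] F an [-0.4  0.4 -0.9]
teal n 3256 x [-101.1  -97.6  -89.9] z [126.6 131.  132.9]
t 23.9 an xyz mm [-9.690e+01 -1.000e-01  1.506e+02] F an [ 0.3 -0.1 -1. ]
bar 66 x [-94.3 -89.5 -84. ] z [123.6 130.4 133.8 135.8]
cart 133 x [ 7.1 22.8 26.8] z [ 96.1 104.8 106.4]
catch 84 y [59.  72.8 79.4] z [ 55.5  87.5 129.9]
t 23.95 an xyz mm [-97.1   0.  150.1] F an [-0.   0.3 -0.1]
```

View pics/w26.png

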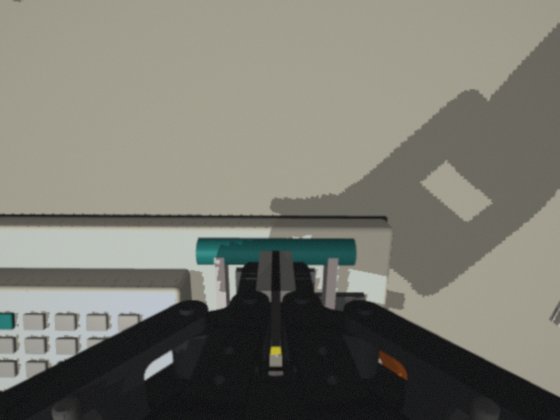

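View pics/s26.png

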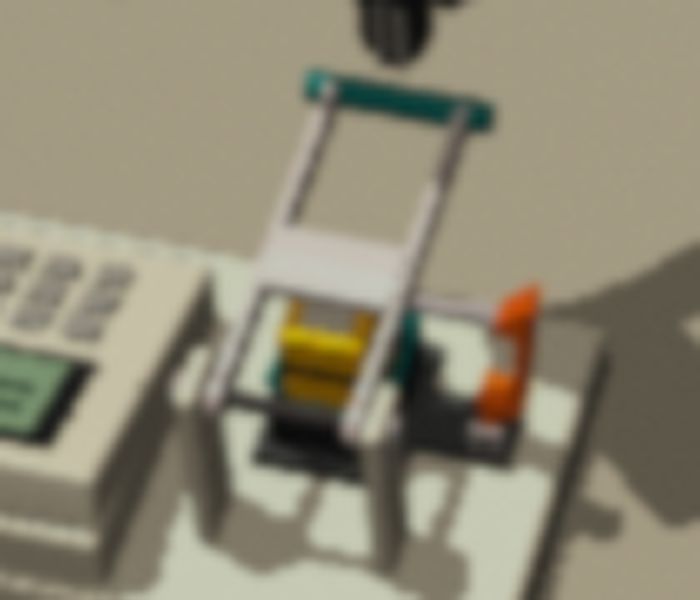

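>>> arm_command(
  steps=[
    {"hand": 0,"travel": [0.03,-0.1,0],"rotation": [0,0,0]},
    {"hand": 0,"travel": [0.1,-0.1,0],"rotation": [0,0,0]},
    {"hand": 0,"travel": [0.15,0,0.12],"rotation": [0,0,0]},
    {"hand": 0,"travel": [0.1,0,0.12],"rotation": [0,0,0]},
    {"hand": 0,"travel": [0,0,0],"rotation": [0,0,0]},
    {"hand": 0,"travel": [0,0,0],"rotation": [0,0,0]},
  ],
)

```text
time: 24.75
eef_pos: [0.5637, -0.0107, 0.2068]
tcp_rot: [-0.701, -0.072, 0.075, 0.706]
contact_force: [0.3, -0.4, -0.0]
opening: 0.0
```

```bash
python3 look.py 27
python3 - <<'E'
from h import *
im,d=ctrl.read_camera('scene');a=cv2.resize(im[175:265,180:285],(700,600),interpolation=cv2.INTER_CUBIC)
cv2.imwrite('pics/s27.png',a)
E
```

```text
t 24.75 an xyz mm [ 17.4  74.3 206.8] F an [ 0.2 -0.4 -0. ]
teal n 3178 x [-99.7 -93.6 -87.7] z [127.5 131.3 133.2]
```

View pics/w27.png

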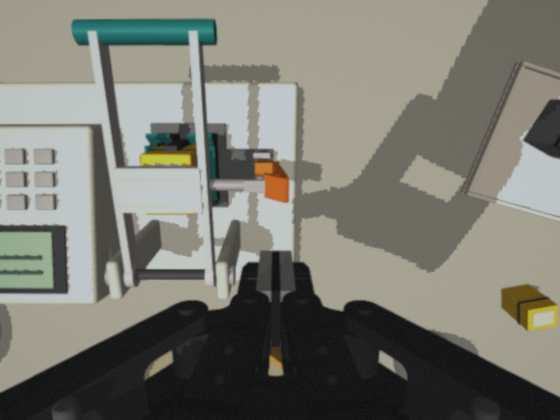

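Run:
```python
from h import *
s=ctrl.get_state();im,d=ctrl.read_camera('wrist');an()
C=cloud('wrist',d,s);q=(C[...,:2]-O);X=q@U*1000;Y=q@V*1000;Z=C[...,2]*1000
np.savez("pics/w28.npz",d=d,p=s["eef_pos"],q=s["tcp_rot"]);cv2.imwrite("pics/w28.png",im)
cv2.imwrite("pics/w28z.png",cv2.resize(im[110:230,100:300],(800,480),interpolation=cv2.INTER_CUBIC))
for r,cs in ((158,range(142,200,4)),(210,range(146,204,6)),(185,range(110,215,8)),(185,range(206,292,5)),(170,range(250,285,4)),(190,range(262,292,4)),(40,range(80,212,12)),(120,range(96,120,3)),(60,range(90,112,3)),(240,range(115,130,3))):
    print(r,[(c,int(X[r,c]),int(Y[r,c]),round(float(Z[r,c]),1)) for c in cs if not np.isnan(Z[r,c])])
```

```text
t 24.9 an xyz mm [ 17.2  73.6 207.2] F an [ 0.8 -0.7  0.8]
158 [(142, -17, -17, 104.3), (146, -17, -14, 104.3), (150, -17, -11, 104.4), (154, -17, -8, 104.8), (158, -17, -6, 104.7), (162, -17, -3, 104.9), (166, -17, 0, 104.4), (170, -17, 2, 105.0), (174, -17, 5, 105.2), (178, -17, 7, 104.5), (182, -17, 10, 104.4), (186, -17, 13, 106.0), (190, -17, 16, 105.0), (194, -16, 16, 95.3)]
210 [(146, 13, -10, 125.0), (152, 13, -6, 126.6), (158, 12, -1, 127.4), (164, 13, 1, 125.9), (170, 13, 5, 125.3), (176, 13, 9, 126.3), (182, 13, 13, 125.9), (188, 13, 17, 126.4), (194, 13, 21, 126.1), (200, 13, 25, 126.2)]
185 [(110, 14, -70, 44.8), (118, -4, -25, 128.9), (126, -4, -20, 128.5), (134, -3, -16, 126.6), (142, -4, -10, 128.3), (150, -3, -5, 127.1), (158, -3, 0, 127.3), (166, -3, 4, 126.4), (174, -3, 9, 127.5), (182, -3, 14, 127.2), (190, -3, 20, 127.1), (198, -3, 25, 128.5), (206, -3, 30, 125.5), (214, -1, 33, 116.4)]
185 [(206, -3, 30, 125.5), (216, -1, 35, 116.8), (221, -1, 38, 116.0), (226, -1, 41, 117.2), (231, 0, 45, 115.4), (236, -1, 48, 116.6), (241, 0, 51, 114.6), (246, 0, 55, 114.7), (
[... 618 characters left out ...]
89, -22, 130.2), (116, -89, -15, 130.9), (128, -89, -9, 130.1), (140, -89, -2, 129.6), (152, -89, 4, 129.1), (164, -89, 11, 130.6), (176, -89, 17, 129.2), (188, -89, 25, 130.6), (200, -89, 31, 129.4)]
120 [(96, -40, -82, 29.9), (99, -40, -79, 29.5), (102, -44, -29, 130.0), (105, -44, -28, 129.0), (108, -44, -26, 128.5), (111, -44, -25, 126.9), (114, -44, -25, 122.7), (117, -44, -25, 118.4)]
60 [(90, -93, -95, -0.6), (93, -78, -29, 133.3), (96, -78, -28, 130.7), (99, -78, -26, 130.8), (102, -78, -26, 127.6), (105, -79, -26, 125.0), (108, -79, -25, 121.1), (111, -93, -75, 0.2)]
240 [(115, 64, -70, 49.1), (118, 66, -69, 43.7), (121, 35, -30, 123.6), (124, 35, -28, 124.6), (127, 35, -26, 123.2)]
```

View pics/w28z.png

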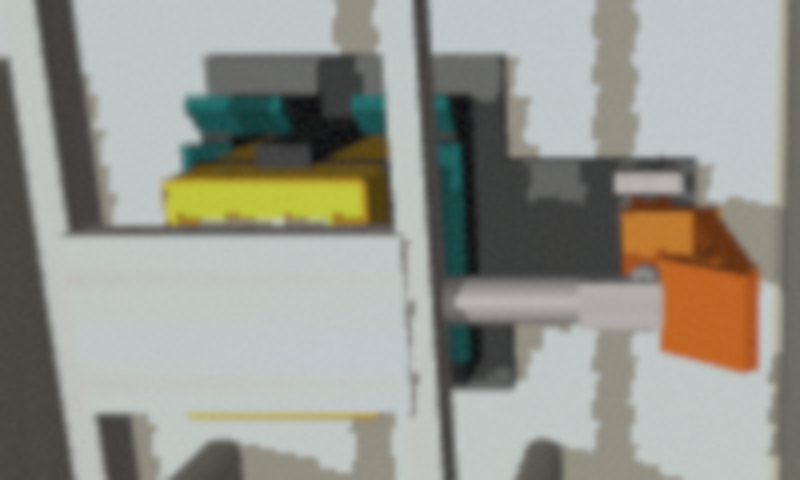

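View pics/s27.png

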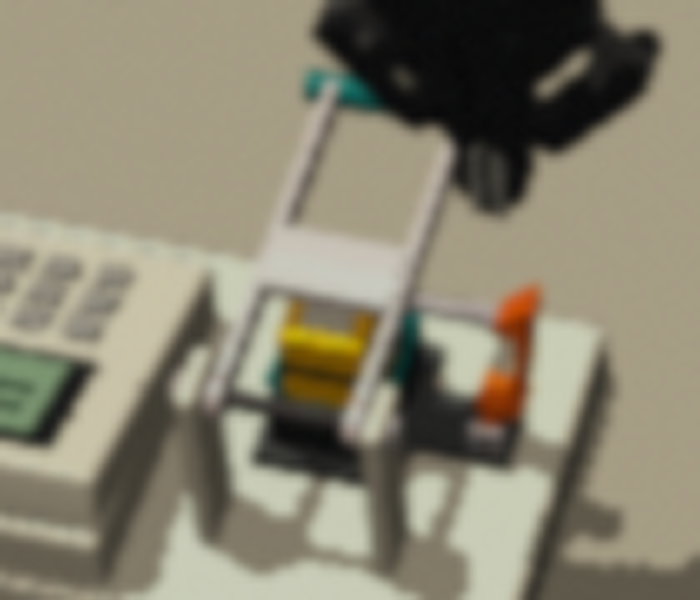

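Run:
```python
from h import *
# w8 pose: TCP .6630,-.0636,.3412 (tilt unknown) ; use w13-ish: use w6 npz (pose saved): lug end?
z=np.load("pics/w6.npz");s=dict(eef_pos=z["p"],tcp_rot=z["q"]);C=cloud("wrist",z["d"],s);q=(C[...,:2]-O);X=q@U*1000;Y=q@V*1000;Z=C[...,2]*1000
for r in (338,341,345):
    print(r,[(c,int(X[r,c]),int(Y[r,c]),round(float(Z[r,c]),1)) for c in range(318,380,3) if not np.isnan(Z[r,c])])
# catch originally in w6: orange
for r in (180,188,200,210):
    print(r,[(c,int(X[r,c]),int(Y[r,c]),round(float(Z[r,c]),1)) for c in range(340,396,4) if not np.isnan(Z[r,c])])
im=cv2.imread("pics/w6.png");cv2.imwrite("pics/w6z.png",cv2.resize(im[150:360,220:400],(514,600),interpolation=cv2.INTER_CUBIC))
```

```text
338 [(318, 60, 23, 182.8), (321, 59, 24, 184.9), (324, 60, 26, 183.0), (327, 60, 28, 184.0), (330, 59, 29, 184.4), (333, 59, 31, 184.2), (336, 60, 33, 182.9), (339, 60, 35, 183.3), (342, 60, 37, 182.9), (345, 60, 38, 183.2), (348, 60, 40, 183.6), (351, 60, 41, 184.0), (354, 11, 26, 248.9), (357, 8, 26, 252.9), (360, -16, 19, 285.1), (363, -15, 20, 284.2), (366, -15, 20, 283.9), (369, -15, 21, 284.3), (372, -15, 22, 284.5), (375, -15, 22, 284.2), (378, -15, 23, 283.9)]
341 [(318, 60, 22, 185.6), (321, 61, 24, 185.3), (324, 62, 26, 183.2), (327, 61, 28, 184.8), (330, 61, 29, 185.0), (333, 60, 31, 185.5), (336, 61, 33, 185.1), (339, 61, 35, 184.1), (342, 61, 36, 185.1), (345, 61, 38, 184.7), (348, 61, 40, 184.6), (351, 62, 42, 183.8), (354, 10, 26, 250.8), (357, 8, 26, 253.6), (360, -15, 18, 285.8), (363, -15, 19, 285.5), (366, -15, 20, 285.6), (369, -15, 21, 284.8), (372, -16, 21, 286.9), (375, -15, 22, 285.6), (378, -16, 23, 286.2)]
345 [(318, 63, 22, 186.1), (321, 63, 24, 185.5), (324, 63, 26, 185.4), (327, 63, 28, 185.5), (330, 63, 30, 185.0), (333, 63, 31, 185.7), (336, 63, 33, 185
[... 794 characters left out ...]
102.4), (380, -8, 75, 103.0), (384, 16, 110, -0.6), (388, 16, 114, 0.1), (392, 16, 119, -0.9)]
200 [(340, 21, 59, 30.2), (344, 20, 63, 30.9), (348, 21, 67, 30.2), (352, 21, 71, 30.1), (356, 20, 75, 30.7), (360, 21, 79, 30.0), (364, -2, 60, 115.9), (368, -3, 63, 117.7), (372, -4, 64, 121.6), (376, -4, 67, 122.7), (380, -5, 69, 125.6), (384, -6, 71, 128.1), (388, -6, 73, 129.9), (392, 29, 119, 1.7)]
210 [(340, 31, 60, 30.3), (344, 30, 64, 30.6), (348, 31, 68, 29.2), (352, 30, 71, 30.6), (356, 31, 76, 28.4), (360, 31, 79, 29.7), (364, 4, 61, 115.7), (368, 3, 63, 119.1), (372, 3, 65, 120.6), (376, 1, 67, 124.4), (380, 1, 69, 126.8), (384, 0, 71, 128.4), (388, 0, 73, 130.2), (392, 40, 120, -0.1)]
```

View pics/w6z.png

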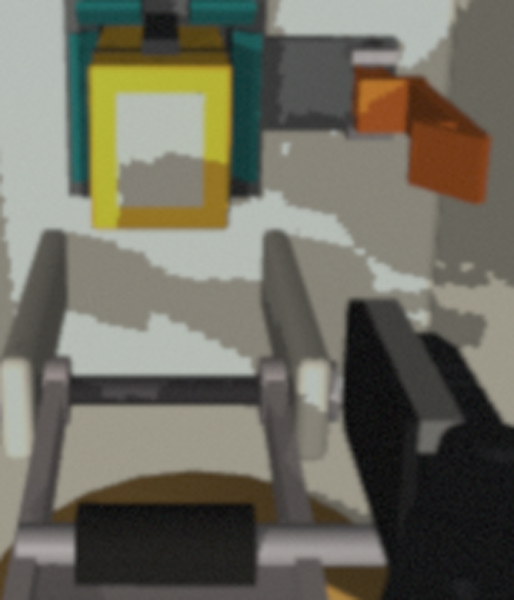

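Run:
```python
from h import *
z=np.load("pics/w28.npz");s=dict(eef_pos=z["p"],tcp_rot=z["q"]);C=cloud("wrist",z["d"],s);q=(C[...,:2]-O);X=q@U*1000;Y=q@V*1000;Z=C[...,2]*1000
im=cv2.imread("pics/w28.png");hsv=cv2.cvtColor(im,cv2.COLOR_BGR2HSV)
ye=(hsv[...,0]>18)&(hsv[...,0]<35)&(hsv[...,1]>120)&(hsv[...,2]>120)
for r in list(range(150,168,2))+list(range(208,220)):
    cs=[c for c in range(140,205) if ye[r,c]]
    if len(cs)>3: print(r,len(cs),cs[0],cs[-1],X[r,cs].mean().round(1),"y",Y[r,cs[0]].round(1),Y[r,cs[-1]].round(1),"z",np.median(Z[r,cs]).round(1), "zL/R",np.median(Z[r,cs[:8]]).round(1),np.median(Z[r,cs[-8:]]).round(1))
m=ye&(Z>102)&(Z<112)&(abs(X)<35)&(abs(Y)<30)
P=np.c_[X[m],Y[m],Z[m]];A=np.c_[P[:,:2],np.ones(len(P))]
print(np.linalg.lstsq(A,P[:,2],rcond=None)[0])
# lips heights
te=(hsv[...,0]>80)&(hsv[...,0]<100)&(hsv[...,1]>100)&(abs(X)<45)&(abs(Y)<40)
print("lips",np.percentile(Z[te],[50,75,90,97]),te.sum())
z=np.load("pics/w6.npz");s=dict(eef_pos=z["p"],tcp_rot=z["q"]);C=cloud("wrist",z["d"],s);q=(C[...,:2]-O);X=q@U*1000;Y=q@V*1000;Z=C[...,2]*1000
hsv=cv2.cvtColor(cv2.imread("pics/w6.png"),cv2.COLOR_BGR2HSV);te=(hsv[...,0]>80)&(hsv[...,0]<100)&(hsv[...,1]>100)&(abs(X)<45)&(abs(Y)<40)
print("lips",np.percentile(Z[te],[50,75,90,97]),te.sum(),"X",np.percentile(X[te],[1,99]),"Y",np.percentile(Y[te],[1,99]))
dk=(abs(X+50)<15)&(abs(Y-60)<20);print("deck",np.median(Z[dk]))
m=(Z>106.8)&(Z<111)&(abs(X)<30)&(abs(Y)<25);print("cart X",np.percentile(X[m],[1,99]),"Y",np.percentile(Y[m],[1,99]))
```

```text
154 45 145 189 -20.5 y -15.6 15.4 z 103.6 zL/R 103.3 104.4
156 51 141 191 nan y -17.6 16.5 z nan zL/R 104.3 nan
158 51 141 191 -17.8 y -18.0 16.7 z 104.5 zL/R 104.2 105.0
160 51 141 191 -16.4 y -18.5 16.4 z 104.5 zL/R 104.0 103.9
162 50 142 191 -15.0 y -17.9 16.0 z 104.3 zL/R 104.1 104.2
164 31 142 191 -13.6 y -18.0 16.2 z 104.3 zL/R 104.2 104.3
[4.58725045e-02 3.50434238e-03 1.05099436e+02]
lips [69.4350063  70.35004622 71.01693008 71.6963044 ] 592
lips [69.28164758 70.33698822 71.08672871 71.67307144] 1166 X [-31.7207596   20.70837224] Y [-27.07635251  27.18803052]
deck 29.939414457411274
cart X [-20.59803981  21.84961653] Y [-18.67771275  16.19462329]
```

Run:
```python
from h import *
z=np.load("pics/w28.npz");s=dict(eef_pos=z["p"],tcp_rot=z["q"]);C=cloud("wrist",z["d"],s);q=(C[...,:2]-O);X=q@U*1000;Y=q@V*1000;Z=C[...,2]*1000
im=cv2.imread("pics/w28.png")
for r in range(208,220): print(r,[tuple(int(v) for v in im[r,c]) for c in (155,170,185)],[ (X[r,c].round(1),Z[r,c].round(1)) for c in (150,160,170,180,190)])
for r in range(150,168): print(r,[ (X[r,c].round(1),Z[r,c].round(1)) for c in (146,156,176,186)])
```

```text
208 [(194, 198, 191), (196, 198, 193), (197, 200, 193)] [(np.float64(12.0), np.float64(125.9)), (np.float64(12.2), np.float64(125.3)), (np.float64(12.1), np.float64(125.8)), (np.float64(11.6), np.float64(127.6)), (np.float64(12.1), np.float64(125.8))]
209 [(195, 198, 191), (197, 199, 192), (198, 199, 191)] [(np.float64(12.6), np.float64(126.5)), (np.float64(12.9), np.float64(125.5)), (np.float64(12.6), np.float64(126.4)), (np.float64(12.7), np.float64(126.0)), (np.float64(12.7), np.float64(126.2))]
210 [(197, 200, 193), (198, 199, 192), (198, 198, 191)] [(np.float64(13.5), np.float64(125.6)), (np.float64(13.1), np.float64(126.9)), (np.float64(13.6), np.float64(125.3)), (np.float64(13.5), np.float64(125.7)), (np.float64(13.3), np.float64(126.6))]
211 [(197, 200, 192), (197, 199, 192), (199, 199, 192)] [(np.float64(14.2), np.float64(125.5)), (np.float64(14.1), np.float64(125.8)), (np.float64(14.1), np.float64(126.0)), (np.float64(14.0), np.float64(126.6)), (np.float64(14.2), np.float64(125.7))]
212 [(183, 197, 192), (182, 195, 191), (184, 195, 192)] [(np.float64(14.6), np.float64(126.6
[... 4145 characters left out ...]
 (np.float64(-14.4), np.float64(105.2))]
164 [(np.float64(-13.6), np.float64(104.1)), (np.float64(-13.6), np.float64(104.3)), (np.float64(-13.7), np.float64(104.9)), (np.float64(-13.8), np.float64(105.9))]
165 [(np.float64(-13.1), np.float64(105.1)), (np.float64(-13.1), np.float64(105.3)), (np.float64(-12.8), np.float64(103.9)), (np.float64(-13.0), np.float64(105.3))]
166 [(np.float64(-15.2), np.float64(122.0)), (np.float64(-15.3), np.float64(122.9)), (np.float64(-15.2), np.float64(122.3)), (np.float64(-15.3), np.float64(122.9))]
167 [(np.float64(-15.1), np.float64(125.3)), (np.float64(-15.1), np.float64(125.6)), (np.float64(-15.3), np.float64(126.5)), (np.float64(-15.3), np.float64(126.6))]
```

>>> arm_command(
  steps=[
    {"hand": 0,"travel": [-0.1,0,-0.1],"rotation": [0,0,0]},
    {"hand": 0,"travel": [-0.14,0,-0.1],"rotation": [0,0,0]},
    {"hand": 0,"travel": [-0.12,0.03,-0.04],"rotation": [0,0,0]},
    {"hand": 0,"travel": [0,0.06,0],"rotation": [0,0,0]},
    {"hand": 0,"travel": [0,0,0],"rotation": [0,0,0]},
  ],
)

```text
time: 25.52
eef_pos: [0.4685, -0.1099, 0.1795]
tcp_rot: [-0.702, -0.07, 0.072, 0.706]
contact_force: [0.2, 0.2, 0.0]
opening: 0.0
```

```bash
python3 look.py 29;python3 -c "
from h import *
plan(w(-.094,0,.140),AY,n=1)"
```

```text
t 25.52 an xyz mm [-96.2  -3.1 179.5] F an [0.2 0.1 0. ]
teal n 2788 x [-101.   -96.6  -89.7] z [126.8 131.2 133. ]
N 1 from [ 0.4693 -0.11    0.1805] yaw0 11.51
{"travel": [np.float64(0.0048), np.float64(0.1351), np.float64(0.0107)] ,"rotation": [np.float64(-0.009), np.float64(-0.013), np.float64(-0.002)] }
```

>>> arm_command(
  steps=[
    {"hand": 0,"travel": [0.005,0.05,0.011],"rotation": [-0.009,-0.013,0]},
    {"hand": 0,"travel": [0,0.08,0],"rotation": [0,0,0]},
    {"hand": 0,"travel": [0,0,0],"rotation": [0,0,0]},
    {"hand": 0,"travel": [0,0,0],"rotation": [0,0,0]},
  ],
)

```text
time: 26.08
eef_pos: [0.4729, -0.1047, 0.1409]
tcp_rot: [0.704, 0.075, -0.074, -0.703]
contact_force: [-0.3, 0.1, 0.9]
opening: -0.001
```

```bash
python3 -c "
from h import *
an();plan(w(-.0945,0,.136),AY,n=1)"
```

```text
t 26.07 an xyz mm [-90.8   1.  140.9] F an [-0.2  0.1  0.9]
N 1 from [ 0.4729 -0.1047  0.1409] yaw0 12.15
{"travel": [np.float64(-0.0123), np.float64(0.0162), np.float64(-0.0033)] ,"rotation": [np.float64(0.003), np.float64(0.008), np.float64(0.003)] }
```

>>> arm_command(
  steps=[
    {"hand": 0,"travel": [-0.012,0.012,-0.003],"rotation": [0,0.008,0]},
    {"hand": 0,"travel": [-0.002,0.015,0],"rotation": [0,0,0]},
    {"hand": 0,"travel": [-0.002,0.012,0],"rotation": [0,0,0]},
  ],
)

```text
time: 26.45
eef_pos: [0.4697, -0.107, 0.1309]
tcp_rot: [0.704, 0.075, -0.072, -0.702]
contact_force: [-2.4, 2.1, 10.8]
opening: 0.005
```

>>> arm_command(
  steps=[
    {"hand": 0,"travel": [-0.003,0.012,0],"rotation": [0,0,0]},
  ],
)

```text
time: 26.58
eef_pos: [0.4697, -0.1071, 0.1303]
tcp_rot: [0.704, 0.075, -0.071, -0.702]
contact_force: [-7.1, 5.3, 20.0]
opening: -0.0
```

>>> arm_command(
  steps=[
    {"hand": 0,"travel": [-0.004,0.0135,0],"rotation": [0,0,0]},
  ],
)

```text
time: 26.7
eef_pos: [0.4697, -0.1072, 0.1303]
tcp_rot: [0.704, 0.076, -0.071, -0.703]
contact_force: [-6.6, 6.7, 20.8]
opening: -0.0
```

```bash
python3 look.py 30
```

```text
t 26.7 an xyz mm [-94.4  -0.7 130.3] F an [-5.1  7.9 20.8]
teal n 3301 x [-101.3  -97.9  -89.9] z [125.2 130.  132. ]
```

>>> arm_command(
  steps=[
    {"hand": 0,"travel": [-0.006,0.0145,0.004],"rotation": [0,0,0]},
  ],
)

```text
time: 26.88
eef_pos: [0.4697, -0.107, 0.1303]
tcp_rot: [0.704, 0.077, -0.07, -0.702]
contact_force: [-4.2, 1.1, 16.5]
opening: -0.002
```

>>> arm_command(
  steps=[
    {"hand": 0,"travel": [-0.005,0.0145,0.003],"rotation": [0,0,0]},
  ],
)

```text
time: 27.0
eef_pos: [0.4697, -0.1071, 0.1303]
tcp_rot: [0.705, 0.078, -0.069, -0.702]
contact_force: [-7.3, 3.2, 17.6]
opening: -0.002
```

```bash
python3 look.py 31; python3 bar.py
```

```text
t 27.0 an xyz mm [-94.5  -0.6 130.3] F an [-6.4  4.6 17.6]
teal n 3309 x [-101.3  -97.9  -90. ] z [125.  129.9 132. ]
t 27.05 an xyz mm [-94.4  -0.6 130.3] F an [-6.1  3.8 16.9]
bar 53 x [-95.7 -89.7 -85. ] z [123.7 128.2 131.6 132.5]
cart 131 x [ 6.3 23.  26. ] z [ 94.8 105.2 107.7]
catch 85 y [58.4 72.5 79.5] z [ 57.   86.  130.6]
t 27.1 an xyz mm [-94.5  -0.6 130.3] F an [-4.8  4.6 18.3]
```

```bash
python3 -c "
from h import *
an();plan(w(-.094,0,.126),AY,n=1)"
```

```text
t 27.1 an xyz mm [-94.5  -0.6 130.3] F an [-4.8  4.6 18.3]
N 1 from [ 0.4697 -0.107   0.1303] yaw0 11.91
{"travel": [np.float64(0.0013), np.float64(0.0142), np.float64(0.002)] ,"rotation": [np.float64(0.011), np.float64(0.0), np.float64(0.025)] }
```

>>> arm_command(
  steps=[
    {"hand": 0,"travel": [-0.003,0.017,0.002],"rotation": [0.011,0,0.025]},
  ],
)

```text
time: 27.22
eef_pos: [0.4697, -0.1071, 0.1299]
tcp_rot: [0.703, 0.073, -0.073, -0.703]
contact_force: [-9.7, 3.7, 21.8]
opening: -0.003
```

>>> arm_command(
  steps=[
    {"hand": 0,"travel": [-0.002,0.017,0],"rotation": [0,0,0.005]},
  ],
)

```text
time: 27.35
eef_pos: [0.4697, -0.1072, 0.1293]
tcp_rot: [-0.703, -0.072, 0.075, 0.703]
contact_force: [-10.8, 5.6, 22.2]
opening: -0.002
```

>>> arm_command(
  steps=[
    {"hand": 0,"travel": [-0.004,0.0165,-0.001],"rotation": [0,0,0]},
  ],
)

```text
time: 27.48
eef_pos: [0.4696, -0.1073, 0.1292]
tcp_rot: [-0.702, -0.072, 0.075, 0.704]
contact_force: [-8.3, 7.3, 22.1]
opening: -0.0
```

>>> arm_command(
  steps=[
    {"hand": 0,"travel": [-0.004,0.0165,-0.001],"rotation": [0,0,0]},
  ],
)

```text
time: 27.6
eef_pos: [0.4696, -0.1073, 0.1291]
tcp_rot: [-0.702, -0.073, 0.074, 0.705]
contact_force: [-8.8, 6.7, 22.1]
opening: 0.004
```

```bash
python3 look.py 32; python3 bar.py; python3 -c "
from h import *
s=ctrl.get_state();im,d=ctrl.read_camera('scene');C=cloud('scene',d);q=(C[...,:2]-O);X=q@U*1000;Y=q@V*1000;Z=C[...,2]*1000
cv2.imwrite('pics/s32.png',cv2.resize(im[205:245,235:275],(600,600),interpolation=cv2.INTER_CUBIC))
h=cv2.cvtColor(im,cv2.COLOR_BGR2HSV);m=(h[...,0]<14)&(h[...,1]>150)&(Y>50)&(Y<95)&(Z>40)
for r in range(210,245,3):
  c=[c for c in range(235,275) if m[r,c]]
  if c: print(r,c[0],c[-1],'y',Y[r,c[0]].round(),Y[r,c[-1]].round(),'z',Z[r,c].mean().round(),'x',X[r,c].mean().round())
"
```

```text
t 27.6 an xyz mm [-94.6  -0.8 129.1] F an [-7.3  8.4 22.1]
teal n 3269 x [-101.3  -97.9  -89.9] z [124.1 128.8 130.9]
t 27.65 an xyz mm [-94.6  -0.8 129.1] F an [-6.9  8.8 21.6]
bar 48 x [-94.8 -89.3 -85.3] z [122.7 127.9 130.6 132.8]
cart 132 x [ 7.5 22.7 25.9] z [ 93.7 104.6 106.7]
catch 88 y [57.7 72.5 79.2] z [ 54.9  87.  128.8]
t 27.7 an xyz mm [-94.6  -0.8 129.1] F an [-6.4  8.  22.7]
219 257 260 y 72.0 79.0 z 124.0 x -5.0
222 255 259 y 70.0 80.0 z 126.0 x 8.0
225 256 259 y 71.0 77.0 z 110.0 x 5.0
228 258 258 y 78.0 78.0 z 102.0 x 9.0
231 253 258 y 59.0 75.0 z 75.0 x 0.0
234 252 257 y 59.0 73.0 z 67.0 x 5.0
237 252 257 y 59.0 74.0 z 58.0 x 9.0
```

View pics/s32.png

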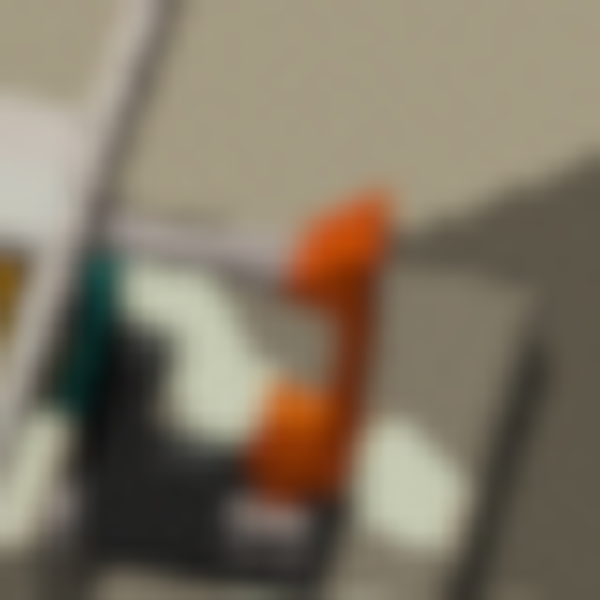

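>>> arm_command(
  steps=[
    {"hand": 0,"travel": [-0.005,0.0175,0.001],"rotation": [0.005,0,0.005]},
  ],
)

```text
time: 27.88
eef_pos: [0.4696, -0.1072, 0.1291]
tcp_rot: [-0.701, -0.072, 0.075, 0.706]
contact_force: [-7.7, 4.9, 24.2]
opening: 0.0
```

>>> arm_command(
  steps=[
    {"hand": 0,"travel": [-0.005,0.0175,0.001],"rotation": [0.005,0,0.005]},
  ],
)

```text
time: 28.0
eef_pos: [0.4696, -0.1072, 0.1291]
tcp_rot: [-0.7, -0.072, 0.075, 0.707]
contact_force: [-7.6, 4.3, 22.5]
opening: 0.0
```

>>> arm_command(
  steps=[
    {"hand": 0.3,"travel": [0,-0.06,0],"rotation": [0,0,0]},
    {"hand": 0.5,"travel": [0,-0.15,0],"rotation": [0,0,0]},
    {"hand": 0.5,"travel": [0,0,0],"rotation": [0,0,0]},
  ],
)

```text
time: 28.38
eef_pos: [0.4709, -0.1082, 0.196]
tcp_rot: [-0.7, -0.073, 0.074, 0.706]
contact_force: [-0.4, -0.2, 0.1]
opening: 0.499
```

```bash
python3 look.py 33; python3 -c "
from h import *
print(ctrl.get_state()['qpos'].round(3))
plan(w(-.094,0,.20),AY-np.pi/2,n=10)"
```

```text
t 28.38 an xyz mm [-93.5  -2.  196. ] F an [-0.4 -0.1  0.1]
teal n 2674 x [-100.2  -95.6  -88.6] z [136.3 140.5 142.3]
[-0.44  -0.11   2.072  0.007  1.189 -2.221]
N 10 from [ 0.4693 -0.1075  0.1933] yaw0 11.91
{"travel": [np.float64(0.0003), np.float64(-0.0022), np.float64(0.0003)] ,"rotation": [np.float64(-0.001), np.float64(0.3), np.float64(-0.002)] }
{"travel": [np.float64(0.0002), np.float64(-0.0022), np.float64(0.0004)] ,"rotation": [np.float64(-0.001), np.float64(0.3), np.float64(-0.002)] }
{"travel": [np.float64(0.0002), np.float64(-0.0022), np.float64(0.0004)] ,"rotation": [np.float64(-0.001), np.float64(0.3), np.float64(-0.002)] }
{"travel": [np.float64(0.0001), np.float64(-0.0022), np.float64(0.0004)] ,"rotation": [np.float64(-0.001), np.float64(0.3), np.float64(-0.002)] }
{"travel": [np.float64(0.0001), np.float64(-0.0022), np.float64(0.0005)] ,"rotation": [np.float64(-0.001), np.float64(0.3), np.float64(-0.002)] }
{"travel": [np.float64(-0.0), np.float64(-0.0022), np.float64(0.0005)] ,"rotation": [np.float64(-0.001), np.float64(0.3), np.float64(-0.002)] }
{"travel": [np.float64(-0.0001), np.float64(-0.0022), np.float64(0.0004)] ,"rotation": [np.float64(-0.001), np.float64(0.3), np.float64(-0.002)] }
{"travel": [np.float64(-0.0002), np.float64(-0.0022), np.float64(0.0004)] ,"rotation": [np.float64(-0.001), np.float64(0.3), np.float64(-0.002)] }
{"travel": [np.float64(-0.0002), np.float64(-0.0022), np.float64(0.0004)] ,"rotation": [np.float64(-0.001), np.float64(0.3), np.float64(-0.002)] }
{"travel": [np.float64(-0.0003), np.float64(-0.0022), np.float64(0.0004)] ,"rotation": [np.float64(-0.001), np.float64(0.3), np.float64(-0.002)] }
```

```bash
cat > cart.py <<'E'
from h import *
import sys
an()
s=ctrl.get_state();im,d=ctrl.read_camera('wrist');C=cloud('wrist',d,s);q=(C[...,:2]-O);X=q@U*1000;Y=q@V*1000;Z=C[...,2]*1000
cv2.imwrite(f"pics/c{sys.argv[1]}.png",im)
h=cv2.cvtColor(im,cv2.COLOR_BGR2HSV)
m=(h[...,0]>18)&(h[...,0]<35)&(h[...,1]>110)&(abs(X)<30)&(abs(Y)<28)&(Z>98)&(Z<115)
print("cart",m.sum());
if m.sum()>20: print(np.percentile(Z[m],[10,50,90]).round(1),"X",np.percentile(X[m],[1,99]).round(1),"Y",np.percentile(Y[m],[1,99]).round(1))
m=(h[...,0]<14)&(h[...,1]>150)&(abs(X)<20)&(Y>50)&(Y<95)&(Z>108)
if m.sum()>5: print("nose",m.sum(),"Y",np.percentile(Y[m],[1,50,99]).round(1),"Z",np.percentile(Z[m],[1,50,99]).round(1))
m=(h[...,0]>80)&(h[...,0]<100)&(h[...,1]>100)&(X<-60)&(X>-120)&(abs(Y)<45)&(Z>90)
if m.sum()>50: print("bar top",np.percentile(Z[m],98).round(1),"th",((np.percentile(Z[m],98)-.7-122)/160).round(3))
E
python3 cart.py 33
```

```text
t 28.43 an xyz mm [-94.9  -1.  193.3] F an [-0.6 -0.6 -0.8]
cart 978
[101.2 107.6 108.7] X [-21.8  -5.4] Y [-19.   16.6]
bar top 142.4 th 0.123
```

View pics/c33.png

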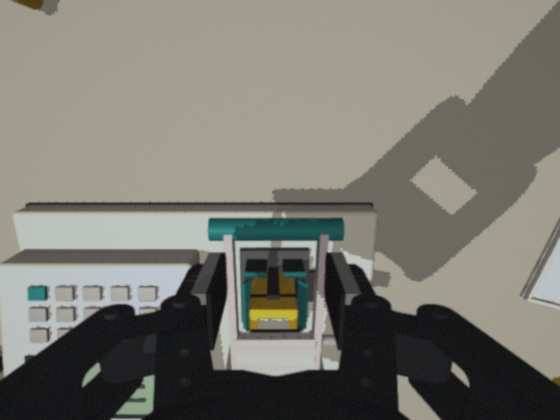

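```bash
python3 -c "
from h import *
plan(w(.045,0,.20),AY,n=4)"
```

```text
N 4 from [ 0.4683 -0.107   0.1915] yaw0 11.91
{"travel": [np.float64(0.1173), np.float64(-0.0079), np.float64(0.0003)] ,"rotation": [np.float64(-0.006), np.float64(0.0), np.float64(-0.003)] }
{"travel": [np.float64(0.1173), np.float64(-0.0077), np.float64(0.0003)] ,"rotation": [np.float64(-0.006), np.float64(0.0), np.float64(-0.003)] }
{"travel": [np.float64(0.1173), np.float64(-0.0075), np.float64(0.0003)] ,"rotation": [np.float64(-0.006), np.float64(0.0), np.float64(-0.003)] }
{"travel": [np.float64(0.1173), np.float64(-0.0073), np.float64(0.0003)] ,"rotation": [np.float64(-0.006), np.float64(0.0), np.float64(-0.003)] }
```

>>> arm_command(
  steps=[
    {"hand": 0,"travel": [0.06,-0.03,0],"rotation": [-0.006,0,-0.003]},
    {"hand": 0,"travel": [0.13,0,0],"rotation": [-0.006,0,-0.003]},
    {"hand": 0,"travel": [0.13,0,0],"rotation": [-0.006,0,-0.003]},
    {"hand": 0,"travel": [0.11,0,0],"rotation": [-0.006,0,-0.003]},
    {"hand": 0,"travel": [0,0,0],"rotation": [0,0,0]},
    {"hand": 0,"travel": [0,0,0],"rotation": [0,0,0]},
  ],
)

```text
time: 29.22
eef_pos: [0.5916, -0.0784, 0.1868]
tcp_rot: [-0.7, -0.066, 0.08, 0.706]
contact_force: [-1.0, 0.2, 0.0]
opening: 0.001
```

```bash
python3 cart.py 34; python3 -c "
from h import *
plan(w(.045,0,.15),AY,n=1)"
```

```text
t 29.23 an xyz mm [ 30.7   2.3 186.8] F an [-1.   0.4  0. ]
cart 754
[106.6 107.9 108.8] X [-21.4 -13. ] Y [-19.   16.6]
nose 867 Y [67.8 75.7 82.8] Z [112.  123.3 130.6]
bar top 141.3 th 0.116
N 1 from [ 0.5914 -0.0785  0.1868] yaw0 11.8
{"travel": [np.float64(0.0504), np.float64(0.1218), np.float64(-0.0088)] ,"rotation": [np.float64(-0.02), np.float64(-0.003), np.float64(-0.034)] }
```

View pics/c34.png

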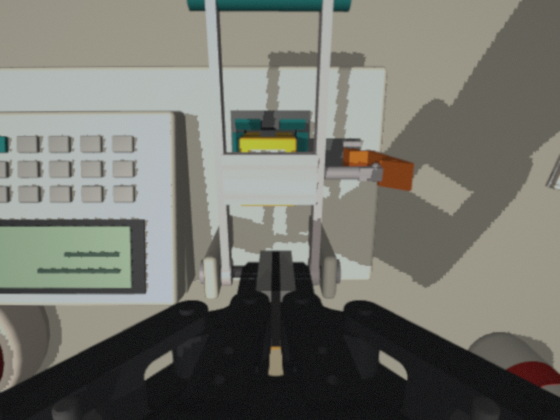

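>>> arm_command(
  steps=[
    {"hand": 0,"travel": [0.05,0.02,-0.008],"rotation": [-0.02,0,-0.034]},
    {"hand": 0,"travel": [0,0.08,0],"rotation": [0,0,0]},
    {"hand": 0,"travel": [0,0,0],"rotation": [0,0,0]},
  ],
)

```text
time: 29.65
eef_pos: [0.6064, -0.0782, 0.1553]
tcp_rot: [0.704, 0.073, -0.071, -0.703]
contact_force: [0.0, 0.5, -0.1]
opening: 0.0
```

```bash
python3 -c "
from h import *
an();plan(w(.045,0,.105),AY,n=1)"
```

```text
t 29.65 an xyz mm [ 45.3  -0.6 155.3] F an [ 0.1  0.5 -0.1]
N 1 from [ 0.6064 -0.0782  0.1553] yaw0 11.7
{"travel": [np.float64(-0.0013), np.float64(0.1677), np.float64(0.0021)] ,"rotation": [np.float64(0.002), np.float64(-0.007), np.float64(0.004)] }
```

>>> arm_command(
  steps=[
    {"hand": 0,"travel": [0,0.05,0.002],"rotation": [0,-0.007,0.004]},
    {"hand": 0,"travel": [0,0.05,0],"rotation": [0,0,0]},
    {"hand": 0,"travel": [0,0.03,0],"rotation": [0,0,0]},
    {"hand": 0,"travel": [0,0,0],"rotation": [0,0,0]},
  ],
)

```text
time: 30.15
eef_pos: [0.6072, -0.078, 0.1152]
tcp_rot: [0.704, 0.074, -0.072, -0.702]
contact_force: [-0.0, 0.8, 0.4]
opening: 0.001
```

```bash
python3 -c "
from h import *
an();plan(w(.038,0,.101),AY,n=1)"
```

```text
t 30.15 an xyz mm [ 46.1  -0.5 115.2] F an [0.1 0.8 0.4]
N 1 from [ 0.6072 -0.078   0.1152] yaw0 11.9
{"travel": [np.float64(-0.0271), np.float64(0.0473), np.float64(0.0019)] ,"rotation": [np.float64(0.005), np.float64(0.0), np.float64(0.004)] }
```

>>> arm_command(
  steps=[
    {"hand": 0,"travel": [0,0.04,0.002],"rotation": [0.005,0,0.004]},
    {"hand": 0,"travel": [-0.015,0.015,0],"rotation": [0,0,0]},
    {"hand": 0,"travel": [-0.012,0,0],"rotation": [0,0,0]},
  ],
)

```text
time: 30.52
eef_pos: [0.5993, -0.0793, 0.0981]
tcp_rot: [0.703, 0.074, -0.073, -0.703]
contact_force: [0.8, 0.2, 0.1]
opening: -0.0
```

```bash
python3 cart.py 35; python3 -c "
from h import *
an();plan(w(.032,0,.101),AY,n=1)"
```

```text
t 30.52 an xyz mm [38.1 -0.2 98.1] F an [0.8 0.  0.1]
cart 2187
[106.7 107.9 108.8] X [-21.3 -12.1] Y [-18.8  16.2]
nose 2973 Y [67.7 75.8 82.3] Z [111.9 123.5 130. ]
t 30.57 an xyz mm [37.8 -0.2 98.2] F an [-0.5  0.1 -0.4]
N 1 from [ 0.599  -0.0794  0.0982] yaw0 11.91
{"travel": [np.float64(-0.0193), np.float64(-0.0092), np.float64(0.0005)] ,"rotation": [np.float64(0.001), np.float64(0.0), np.float64(0.001)] }
```

View pics/c35.png

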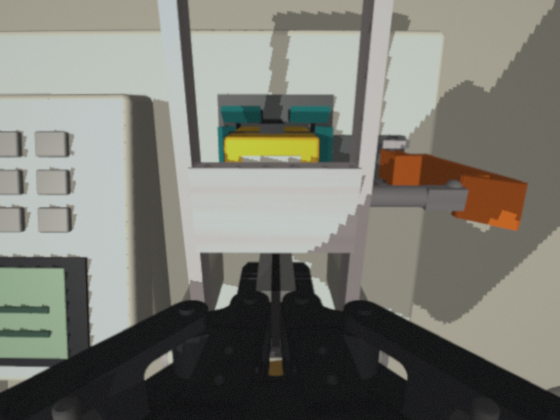

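>>> arm_command(
  steps=[
    {"hand": 0,"travel": [-0.014,-0.004,0],"rotation": [0,0,0]},
    {"hand": 0,"travel": [-0.01,0,0],"rotation": [0,0,0]},
  ],
)

```text
time: 30.82
eef_pos: [0.5941, -0.0807, 0.1007]
tcp_rot: [0.704, 0.076, -0.07, -0.703]
contact_force: [8.6, 1.9, -3.9]
opening: -0.004
```

```bash
python3 cart.py 36
```

```text
t 30.82 an xyz mm [ 32.7  -0.4 100.7] F an [ 8.8  0.1 -3.9]
cart 2341
[106.5 107.9 108.7] X [-22.9 -11. ] Y [-18.8  16.2]
nose 2837 Y [67.6 75.8 82.3] Z [111.7 123.4 130.1]
```

>>> arm_command(
  steps=[
    {"hand": 0,"travel": [0.02,0,0],"rotation": [0,0,0]},
    {"hand": 0,"travel": [0.015,-0.02,0],"rotation": [0,0,0]},
  ],
)

```text
time: 31.12
eef_pos: [0.6039, -0.0786, 0.1072]
tcp_rot: [0.704, 0.076, -0.07, -0.703]
contact_force: [-0.2, 0.2, -0.5]
opening: 0.002
```

```bash
python3 cart.py 37
python3 - <<'E'
import os;os.chdir('.')
from h import *
s=ctrl.get_state();im,d=ctrl.read_camera('wrist');C=cloud('wrist',d,s);q=(C[...,:2]-O);X=q@U*1000;Y=q@V*1000;Z=C[...,2]*1000
h=cv2.cvtColor(im,cv2.COLOR_BGR2HSV)
m=(h[...,0]>18)&(h[...,0]<35)&(h[...,1]>110)&(abs(X)<30)&(abs(Y)<28)&(Z>105)&(Z<115)&(X>-20.5)
A=np.c_[X[m],Y[m],np.ones(m.sum())];print(m.sum(),np.linalg.lstsq(A,Z[m],rcond=None)[0])
plan(w(.046,0,.16),AY,n=2)
E
```

```text
t 31.12 an xyz mm [ 42.7  -0.4 107.2] F an [-0.1  0.2 -0.5]
cart 1961
[107.  107.9 108.8] X [-22.9 -12.5] Y [-18.8  16.1]
nose 2556 Y [67.6 75.8 82.6] Z [112.  123.6 130.1]
1347 [2.70890416e-02 3.28090829e-03 1.08459203e+02]
N 2 from [ 0.6051 -0.0788  0.1086] yaw0 11.86
{"travel": [np.float64(0.0044), np.float64(-0.0857), np.float64(0.0012)] ,"rotation": [np.float64(0.003), np.float64(-0.001), np.float64(0.01)] }
{"travel": [np.float64(0.004), np.float64(-0.0857), np.float64(0.0014)] ,"rotation": [np.float64(0.003), np.float64(-0.001), np.float64(0.01)] }
```

>>> arm_command(
  steps=[
    {"hand": 0,"travel": [0.004,-0.08,0],"rotation": [0.003,0,0.01]},
    {"hand": 0,"travel": [0,-0.15,0],"rotation": [0.003,0,0.01]},
    {"hand": 0,"travel": [-0.1,-0.08,0],"rotation": [0,0,0]},
    {"hand": 0,"travel": [-0.15,0,0],"rotation": [0,0,0]},
    {"hand": 0,"travel": [-0.15,0,0],"rotation": [0,0,0]},
    {"hand": 0,"travel": [-0.06,0.03,0],"rotation": [0,0,0]},
    {"hand": 0,"travel": [0,0,0],"rotation": [0,0,0]},
  ],
)

```text
time: 32.1
eef_pos: [0.467, -0.1083, 0.1974]
tcp_rot: [0.704, 0.073, -0.074, -0.702]
contact_force: [1.1, 0.2, -0.5]
opening: 0.001
```

```bash
python3 -c "
from h import *
an();plan(w(-.0945,0,.150),AY,n=2)"; python3 cart.py 38
```

```text
t 32.1 an xyz mm [-97.3  -1.3 197.4] F an [ 1.1 -0.1 -0.5]
N 2 from [ 0.467  -0.1083  0.1974] yaw0 11.93
{"travel": [np.float64(0.0049), np.float64(0.0791), np.float64(0.0023)] ,"rotation": [np.float64(0.002), np.float64(0.0), np.float64(-0.002)] }
{"travel": [np.float64(0.0048), np.float64(0.0791), np.float64(0.0022)] ,"rotation": [np.float64(0.002), np.float64(0.0), np.float64(-0.002)] }
t 32.1 an xyz mm [-97.3  -1.3 197.4] F an [ 1.1 -0.1 -0.5]
cart 0
nose 61 Y [74.6 77.9 82.7] Z [122.4 126.3 130. ]
bar top 143.3 th 0.129
```

>>> arm_command(
  steps=[
    {"hand": 0,"travel": [0.005,0.05,0.002],"rotation": [0,0,0]},
    {"hand": 0,"travel": [0.003,0.08,0.002],"rotation": [0,0,0]},
    {"hand": 0,"travel": [0,0.02,0],"rotation": [0,0,0]},
    {"hand": 0,"travel": [0,0,0],"rotation": [0,0,0]},
  ],
)

```text
time: 32.65
eef_pos: [0.4732, -0.1066, 0.1513]
tcp_rot: [0.704, 0.074, -0.074, -0.702]
contact_force: [0.3, -1.3, -0.0]
opening: -0.001
```

```bash
python3 -c "
from h import *
an();plan(w(-.0945,0,.140),AY,n=1)"
```

```text
t 32.65 an xyz mm [-90.9  -0.8 151.3] F an [-0.  -1.3 -0. ]
N 1 from [ 0.4732 -0.1066  0.1513] yaw0 12.06
{"travel": [np.float64(-0.012), np.float64(0.0377), np.float64(0.0029)] ,"rotation": [np.float64(0.007), np.float64(0.005), np.float64(0.0)] }
```

>>> arm_command(
  steps=[
    {"hand": 0,"travel": [-0.014,0.02,0.003],"rotation": [0.007,0.005,0]},
    {"hand": 0,"travel": [-0.003,0.015,0],"rotation": [0,0,0]},
    {"hand": 0,"travel": [-0.003,0.013,0],"rotation": [0,0,0]},
  ],
)

```text
time: 33.02
eef_pos: [0.4684, -0.1072, 0.1388]
tcp_rot: [0.703, 0.074, -0.072, -0.703]
contact_force: [-1.5, 2.3, 7.6]
opening: -0.002
```

>>> arm_command(
  steps=[
    {"hand": 0,"travel": [-0.003,0.013,0],"rotation": [0,0,0]},
  ],
)

```text
time: 33.15
eef_pos: [0.4682, -0.1073, 0.1365]
tcp_rot: [0.703, 0.075, -0.072, -0.703]
contact_force: [-2.8, 3.8, 7.8]
opening: 0.005
```

>>> arm_command(
  steps=[
    {"hand": 0,"travel": [-0.003,0.013,0],"rotation": [0,0,0]},
  ],
)

```text
time: 33.28
eef_pos: [0.4679, -0.1074, 0.1346]
tcp_rot: [-0.703, -0.075, 0.071, 0.703]
contact_force: [-3.5, 3.1, 9.1]
opening: -0.001
```

>>> arm_command(
  steps=[
    {"hand": 0,"travel": [-0.002,0.013,0.001],"rotation": [0,0,0]},
  ],
)

```text
time: 33.4
eef_pos: [0.4677, -0.1073, 0.1328]
tcp_rot: [-0.703, -0.075, 0.071, 0.703]
contact_force: [-3.9, 0.7, 9.4]
opening: 0.001
```

>>> arm_command(
  steps=[
    {"hand": 0,"travel": [-0.002,0.013,0.001],"rotation": [0,0,0]},
  ],
)

```text
time: 33.52
eef_pos: [0.4676, -0.1074, 0.1311]
tcp_rot: [0.703, 0.076, -0.071, -0.703]
contact_force: [-5.0, 1.7, 10.1]
opening: -0.001
```

>>> arm_command(
  steps=[
    {"hand": 0,"travel": [-0.002,0.013,0.001],"rotation": [0,0,0]},
  ],
)

```text
time: 33.65
eef_pos: [0.4674, -0.1074, 0.1296]
tcp_rot: [0.704, 0.076, -0.071, -0.703]
contact_force: [-5.0, 1.7, 11.3]
opening: 0.0
```

The hypothesis holds: with the cartridge off the wall, the press is smooth at about 11 N. I'll continue.

>>> arm_command(
  steps=[
    {"hand": 0,"travel": [-0.002,0.013,0.001],"rotation": [0,0,0]},
  ],
)

```text
time: 33.78
eef_pos: [0.4673, -0.1075, 0.1283]
tcp_rot: [0.704, 0.076, -0.071, -0.703]
contact_force: [-6.1, 3.1, 11.3]
opening: -0.003
```

>>> arm_command(
  steps=[
    {"hand": 0,"travel": [-0.002,0.013,0.001],"rotation": [0,0,0]},
  ],
)

```text
time: 33.9
eef_pos: [0.4672, -0.1075, 0.127]
tcp_rot: [0.704, 0.076, -0.071, -0.703]
contact_force: [-4.5, 2.8, 11.8]
opening: -0.003
```

>>> arm_command(
  steps=[
    {"hand": 0,"travel": [-0.002,0.013,0.001],"rotation": [0,0,0]},
  ],
)

```text
time: 34.02
eef_pos: [0.4671, -0.1075, 0.1258]
tcp_rot: [0.704, 0.077, -0.071, -0.703]
contact_force: [-5.2, 2.4, 13.0]
opening: 0.002
```

>>> arm_command(
  steps=[
    {"hand": 0,"travel": [-0.002,0.013,0.001],"rotation": [0,0,0]},
  ],
)

```text
time: 34.15
eef_pos: [0.467, -0.1075, 0.1246]
tcp_rot: [0.704, 0.077, -0.07, -0.703]
contact_force: [-5.3, 2.8, 13.1]
opening: -0.001
```

>>> arm_command(
  steps=[
    {"hand": 0,"travel": [-0.002,0.013,0.001],"rotation": [0,0,0]},
  ],
)

```text
time: 34.28
eef_pos: [0.467, -0.1075, 0.1236]
tcp_rot: [0.704, 0.077, -0.07, -0.703]
contact_force: [-5.8, 2.8, 14.2]
opening: -0.004
```

>>> arm_command(
  steps=[
    {"hand": 0,"travel": [-0.002,0.013,0.001],"rotation": [0,0,0]},
  ],
)

```text
time: 34.4
eef_pos: [0.467, -0.1076, 0.1227]
tcp_rot: [0.704, 0.077, -0.07, -0.703]
contact_force: [-5.8, 2.9, 13.8]
opening: -0.001
```

>>> arm_command(
  steps=[
    {"hand": 0,"travel": [-0.001,0.013,0.001],"rotation": [0,0,0]},
  ],
)

```text
time: 34.52
eef_pos: [0.4669, -0.1075, 0.1212]
tcp_rot: [0.704, 0.077, -0.071, -0.703]
contact_force: [-6.8, 1.4, 11.3]
opening: -0.001
```

>>> arm_command(
  steps=[
    {"hand": 0,"travel": [-0.001,0.013,0.001],"rotation": [0,0,0]},
  ],
)

```text
time: 34.65
eef_pos: [0.4669, -0.1075, 0.1203]
tcp_rot: [0.704, 0.077, -0.071, -0.702]
contact_force: [-8.7, 3.0, 18.2]
opening: -0.004
```

```bash
python3 cart.py 39; python3 bar.py
```

```text
t 34.65 an xyz mm [-97.3  -0.5 120.3] F an [-7.9  4.8 18.2]
cart 23
[98.2 98.8 99.6] X [-22.4 -20.9] Y [-3.4  3.3]
bar top 124.0 th 0.008
t 34.7 an xyz mm [-97.3  -0.4 120.3] F an [-6.6  2.5 13.9]
bar 56 x [-95.3 -89.4 -84.3] z [114.2 119.  121.7 122.4]
cart 125 x [ 7.  22.2 25.9] z [ 92.1 101.2 103.3]
catch 96 y [56.6 68.9 72.8] z [ 53.2  93.5 131.2]
t 34.75 an xyz mm [-97.3  -0.4 120.3] F an [-6.1  3.5 14.6]
```

The catch is back at its original position (y98 72.8), with a force dip at the snap followed by a steep climb. It has latched, so I lift off.

>>> arm_command(
  steps=[
    {"hand": 0,"travel": [0,-0.02,0],"rotation": [0,0,0]},
    {"hand": 0,"travel": [0,-0.1,0],"rotation": [0,0,0]},
    {"hand": 0,"travel": [0,-0.15,0],"rotation": [0,0,0]},
    {"hand": 0,"travel": [0.1,-0.05,0.1],"rotation": [0,0,0]},
    {"hand": 0,"travel": [0.15,0,0.15],"rotation": [0,0,0]},
    {"hand": 0,"travel": [0.05,0,0.05],"rotation": [0,0,0]},
    {"hand": 0,"travel": [0,0,0],"rotation": [0,0,0]},
    {"hand": 0,"travel": [0,0,0],"rotation": [0,0,0]},
  ],
)

```text
time: 35.75
eef_pos: [0.5379, -0.0002, 0.2227]
tcp_rot: [0.705, 0.079, -0.067, -0.701]
contact_force: [-0.2, 0.2, 0.2]
opening: 0.005
```

```bash
python3 cart.py 40; python3 bar.py
```

```text
t 35.75 an xyz mm [ -5.7  89.9 222.7] F an [-0.2  0.3  0.2]
cart 504
[ 99.5 100.4 101.3] X [-21.9 -11.4] Y [-18.1  16.8]
nose 522 Y [61.5 70.  76.2] Z [110.  123.8 131.3]
bar top 124.3 th 0.01
t 35.8 an xyz mm [ -5.8  89.8 222.7] F an [ 0.6 -0.   0.6]
bar 89 x [-97.1 -90.4 -85.1] z [115.1 121.7 124.6 125.6]
cart 132 x [ 1.1 22.3 25.6] z [ 93.6 102.6 184.6]
catch 85 y [56.3 68.1 72.6] z [ 55.8  87.6 131.7]
t 35.85 an xyz mm [ -5.9  89.6 222.7] F an [ 0.3 -0.2 -0.1]
```

View pics/c40.png

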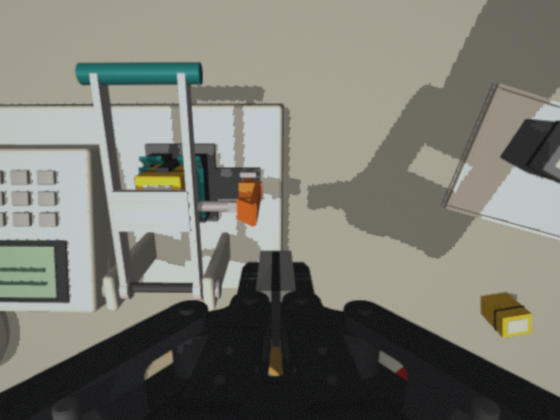

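The clamp stays shut at about 0.01 rad. The catch nose is back over the lug (250,195), and the cartridge top is at z 0.1004, so its centre is ≈0.0684. The hand is clear, so I hand in.

```bash
python3 -c "
from plant import ctrl
s=ctrl.get_state();print(s['time'],s['dq'].round(3),s['contact_force'])
print(ctrl.sign_off())"
```

```text
35.85 [-0.005 -0.001 -0.    -0.001 -0.001  0.002] [ 0.38432432 -0.14025823 -0.10021195]
the job is handed in; nothing more can be done
None
```

The yellow cartridge is loaded, the clamp is latched shut, and I handed the job in at 35.9 s. No verdict was reported.

**What I did:** I set the cartridge in the cradle with its rib in the handle-side slot, let go, and swung the clamp over it.

**Problems on the way:**
- **First push on the bar:** the shut fingers passed over the bar, because they reach less far than stated. I repeated the push lower.
- **First press:** it stalled at about 0.05–0.06 rad, with up to 24 N on the bar, because the cartridge stood against the +x wall. I nudged it about 1.6 mm towards the handle side with the fingertip.
- **Second press:** it closed smoothly at 8–14 N. The force dipped as the catch snapped, then reached 18 N as the ports bottomed.

**Last checks, with the hand clear:**
- The clamp stays at about 0.01 rad and the catch is back over the lug.
- The cartridge's centre is at about z 68 mm, within about 1 mm of the cradle's centre line.
- The wrist force is about zero.

**Not checked:** I could not measure the holding force on the cartridge. I also did not measure its tilt again after latching, nor compare the other bench items with their start positions. I never deliberately touched those items.

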